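Snug down the cover of a coolant filter

TASK

The coolant filter has its new gasket in: close its cover by tightening the four wing nuts clockwise, crosswise and in two rounds, so that the cover comes down level and never cocks: first bring all four about halfway down the soft gasket, then go round again until the cover sits fully home on its metal spacers and every nut is hand-snug against the hard stop, but not overtightened. Leave the sanding block, the wood offcut and the screwdriver where they lie.

Things in the scene. Friction and masses are not known exactly. Their poses are not given: they have to be found in the camera images.
- housing: Grey cast filter housing, screwed down on the bench: base plate 130 x 150 mm, square flange 124 x 124 mm with a pipe socket to its own +y (blue cap) and -y (red cap). Origin: centre of its underside; z up. Four 8 mm studs rise from the flange at x, y = +-42 mm. Thread: one radian clockwise seen from above lowers a nut 3.2 mm (quick thread, 20 mm a turn).
- rim (a point): Centre of the flat rim on top of the housing's flange, 82 mm above the housing's origin, same axes. A black rubber gasket stands 7.8 mm proud of the rim and carries the cover at first; steel spacer sleeves round the studs, 3.5 to 5.7 mm high (not measured, the same at all four), stop the cover when it is home.
- cover: Loose square aluminium cover, 124 x 124 x 12 mm, 0.9 kg, with a hexagonal vent plug in the middle that rises 17 mm above its top. Origin: centre of its underside; z up. It lies on the gasket, 7.8 mm above the rim, 10 mm holes over the studs. The gasket pushes back softly, 1 to 12 N at a nut; on the spacers a nut's force climbs by some 80 N a mm (250 N a radian).
- nut_1: Brass wing nut at x, y = +42, +42 mm of the housing (beside nuts 2 and 4, across from nut 3). Origin: on its axis at its underside; x along its two wings, z up. Flat wings 44 mm across, 9 mm thick, 16 to 36 mm above the origin; flange 34 mm across. Starts 0.2 to 0.75 mm above the cover. Clockwise from above tightens. Felt by a hand that holds still after a short turn: within 0.1 Nm either way on the gasket, 0.15 to 0.35 Nm when snug.
- nut_2: Brass wing nut at x, y = -42, +42 mm of the housing (beside nuts 1 and 3, across from nut 4). Origin: on its axis at its underside; x along its two wings, z up. Flat wings 44 mm across, 9 mm thick, 16 to 36 mm above the origin; flange 34 mm across. Starts 0.2 to 0.75 mm above the cover. Clockwise from above tightens. Felt by a hand that holds still after a short turn: within 0.1 Nm either way on the gasket, 0.15 to 0.35 Nm when snug.
- nut_3: Brass wing nut at x, y = -42, -42 mm of the housing (beside nuts 2 and 4, across from nut 1). Origin: on its axis at its underside; x along its two wings, z up. Flat wings 44 mm across, 9 mm thick, 16 to 36 mm above the origin; flange 34 mm across. Starts 0.2 to 0.75 mm above the cover. Clockwise from above tightens. Felt by a hand that holds still after a short turn: within 0.1 Nm either way on the gasket, 0.15 to 0.35 Nm when snug.
- nut_4: Brass wing nut at x, y = +42, -42 mm of the housing (beside nuts 1 and 3, across from nut 2). Origin: on its axis at its underside; x along its two wings, z up. Flat wings 44 mm across, 9 mm thick, 16 to 36 mm above the origin; flange 34 mm across. Starts 0.2 to 0.75 mm above the cover. Clockwise from above tightens. Felt by a hand that holds still after a short turn: within 0.1 Nm either way on the gasket, 0.15 to 0.35 Nm when snug.
- corner_1 (a point): Point on the underside of the cover under nut 1, x, y = +42, +42 mm from the cover's centre. Its height over the rim is 7.8 mm at the start and 3.5 to 5.7 mm when home.
- corner_2 (a point): Point on the underside of the cover under nut 2, x, y = -42, +42 mm from the cover's centre. Its height over the rim is 7.8 mm at the start and 3.5 to 5.7 mm when home.
- corner_3 (a point): Point on the underside of the cover under nut 3, x, y = -42, -42 mm from the cover's centre. Its height over the rim is 7.8 mm at the start and 3.5 to 5.7 mm when home.
- corner_4 (a point): Point on the underside of the cover under nut 4, x, y = +42, -42 mm from the cover's centre. Its height over the rim is 7.8 mm at the start and 3.5 to 5.7 mm when home.
- block: Sanding block, 64 x 112 x 36 mm, brown and red, left of the housing; origin at the centre of its underside. Not to be moved.
- offcut: Wood offcut, 60 x 90 x 22 mm, right of the housing beyond the screwdriver; origin at the centre of its underside. Not to be moved.
- driver: Screwdriver with an amber handle, 193 mm long, 33 mm thick, lying right of the housing; origin at its tip end, z along it toward the handle. Not to be moved.

How it is judged:
On the way:
1. first round: all four nuts have been run down at least 1.2 mm and the cover at each of them at least 0.5 mm, while none presses harder than 12 N yet (distance of each of nut_1, nut_2, nut_3, nut_4 from where it was at the start of the episode above 0.0012 m and z of each of corner_1, corner_2, corner_3, corner_4 in the frame of rim below 0.0073 m and contact force between each of nut_1, nut_2, nut_3, nut_4 and cover below 12 N), for 0.1 s.
At the end, for the whole second after the job is handed in: The cover sits on the spacers (every corner's underside less than 6.2 mm above the rim, cover parallel to the rim within 0.01 rad) and lies still, and each of the four wing nuts presses on it with 12 to 50 N (z of each of corner_1, corner_2, corner_3, corner_4 in the frame of rim below 0.0062 m and contact force between nut_1 and cover between 12 and 50 N and contact force between nut_2 and cover between 12 and 50 N and contact force between nut_3 and cover between 12 and 50 N and contact force between nut_4 and cover between 12 and 50 N and angle between the z axis of cover and the z axis of housing, either way round below 0.01 rad and linear speed of cover below 0.01 m/s); the robot touches nothing.
It fails at once if the cover is cocked by more than 0.031 rad (1.8 degrees) (angle between cover's own z axis and vertical above 0.031 rad).
It fails at once if two neighbouring nuts are run down more than 1.2 mm while the other two have not yet been tightened by 0.5 mm (not crosswise) ((distance of each of nut_1, nut_2 from where it was at the start of the episode above 0.0012 m and distance of each of nut_3, nut_4 from where it was at the start of the episode below 0.0005 m) or (distance of each of nut_2, nut_3 from where it was at the start of the episode above 0.0012 m and distance of each of nut_4, nut_1 from where it was at the start of the episode below 0.0005 m) or (distance of each of nut_3, nut_4 from where it was at the start of the episode above 0.0012 m and distance of each of nut_1, nut_2 from where it was at the start of the episode below 0.0005 m) or (distance of each of nut_4, nut_1 from where it was at the start of the episode above 0.0012 m and distance of each of nut_2, nut_3 from where it was at the start of the episode below 0.0005 m)).
It fails at once if a wing nut is overtightened: it presses on the cover with more than 65 N (contact force between any of nut_1, nut_2, nut_3, nut_4 and cover above 65 N).
It fails at once if the sanding block, the wood offcut or the screwdriver is moved by more than 20 mm (distance of any of block, offcut, driver from where it was at the start of the episode above 0.02 m).
It also fails if it takes over 72 s, if anything falls off the work surface, if the arm or the gripper's body presses on something with over 40 N, if the wrist force passes 120 N, or if a joint passes its speed limit or range.

ROBOT

A 6-joint arm with a two-finger parallel gripper is mounted at the origin on a cart in front of the work surface, level with it; the furniture and walls round the work are solid. World frame = base frame: x ahead of the robot, y to its left, z up, the work surface at z = 0. Lengths are in m, angles in rad, forces in N, time in s.
With the tool pointing down it reaches from about 0.4 to 0.825 m from the base axis. Payload 7 kg.
Tool frame: the origin (TCP) lies at the very end of the fingers, on their centre line; the grasp point (between the pads) lies 19 mm behind it (arm.tcp_to_grasp is the distance from the TCP to the grasp point, in m); z points along the fingers, y is the direction in which the jaws open and shut (so a half turn about z gives the same grasp; the last joint's range is limited). The gripper opens to 85 mm and grips with 20 to 120 N. Pads are 22 mm wide; open, the fingers measure 114 mm over their backs; the gripper's body (76 mm by 85 mm) begins 54 mm behind the grasp point. The pads swing forward as they close: fully open they stand 13 mm farther back than shut.
Start: joints at [-1.014, 0.359, 0.012, 0, -1.224, -0.288], TCP at [0.179, -0.651, 0.231] pointing down, gripper open.
Joint ranges: [-3.07, 3.07], [-1.43, 2.12], [-1.02, 1.25], [-3.03, 1.67], [-3.05, -0], [-3.03, 3.03]. Speed limits (rad/s): [2.39, 2.39, 3.01, 3.14, 3.14, 3.14].

INTERFACE

Orientations are given as a rotation vector (axis times angle).
In Python, from plant import arm gives the robot as it stands.
- The arm moves only by the tool move_arm, never from a script. Its argument "targets" is one flat list of numbers, 7 for each row, row after row: the shift along the tool's x, y, z in cm, then the turn, a rotation vector about the tool's x, y, z in degrees, then the opening, from -1 (shut) to 1 (fully open), so that 0 is half open. A call has 1 to 12 rows; each row is the pose to reach, as a shift and turn from the pose commanded when the call began, along the tool's axes at that moment; what a row does not reach only later rows make up. A row lasts 1/8 s, in which the tool goes at most 62.5 mm and 10.7 degrees, less where a joint would pass 70% of its speed; a pose out of reach is approached as far as the arm can. A call with a gripper value outside its range is refused whole. The fingers move at their own pace and stop on an object; "grip_force" is the grip in N (left out, the last holds). Time passes only in rows, so rows that repeat a pose let the fingers close. It gives the time, the measured TCP pose, the force and the opening at its end, in the units of the state.
- arm.read_state(): the state, without advancing time (a new reading comes with each control period).
- arm.get_image(name): name is "scene" or "side" or "wrist"; returns (picture, depth): 420x560x3 uint8, red, green, blue; 420x560 float32, m along the optical axis (not along the pixel's ray), 0 where there is no reading.
- arm.camera_params(name): a dict with "mtx" (3x3 intrinsics, pixels), "R" (3x3) and "t" (3): a world point X has camera coordinates R X + t. Camera axes: x right, y down, z forward; pixel columns grow to the right and rows downward; lengths in m; the calibration is good to about 2 mm. The wrist camera is an equidistant fisheye: a pixel r from the principal point sees the ray r / f radians off the axis. A picture is of the moment at which its call begins: read the wrist's pose just before it. camera_params takes no time and is no camera call; for the wrist camera it gives the pose at the moment of the call.
- arm.close_job(): hands the job in, once; it reports no verdict.
The state is a dict: "time_s": time; "joint_positions": joint angles; "dq": joint speeds; "joint_torque": joint torques, N m; "tool_pos": TCP position; "ee_rot": TCP orientation; "wrist_force": force on the tool from outside, world axes, zero at the start; "moment": the same for the moment, N m; "finger_gap": finger opening in m.
Only numpy, scipy, OpenCV 4.12 (cv2) and the standard library are available. Lean on these libraries where they do the work, as an engineer would, in place of code of your own. Each camera call takes 0.05 s, during which the arm holds its last target.

## Working session

There is one attempt and no reset: what is moved stays moved. The work goes in short steps, Python scripts to look and compute and a tool call to move; the robot and the scene stay as the last step left them, time stands still between calls to the robot, and variables do not carry over. Pictures are saved under pics/ and viewed, and the job is handed in when it is done.

Besides the shell and the picture viewer there is one more tool, called after "Emit:" by a JSON object that holds its "method" and its "body". move_arm: Moves the arm, as the interface text tells. Its arguments: {"type":"object","properties":{"targets":{"type":"array"},"grip_force":{"type":"number"}},"required":["targets"]}

```bash
ls; mkdir -p pics
cat > h.py <<'E'
import numpy as np, cv2
from plant import arm
def save(n,f):
    im,d=arm.get_image(n); cv2.imwrite(f'pics/{f}.png',im[:,:,::-1]); np.save(f'pics/{f}.npy',d); return im,d
def pts(n,d,p=None):
    p=p or arm.camera_params(n); K=p['mtx']; v,u=np.mgrid[:d.shape[0],:d.shape[1]]
    X=np.stack([(u-K[0,2])/K[0,0]*d,(v-K[1,2])/K[1,1]*d,d],-1)
    return (X-p['t'])@p['R']
E
python3 - <<'E'
from h import *
print(arm.read_state())
for n in ['scene','side']:
    im,d=save(n,n+'0'); p=arm.camera_params(n); print(n,p['mtx'],-p['R'].T@p['t'],p['R'])
E
```

```text
pics
{'time_s': 0.0, 'joint_positions': array([-1.01391574e+00,  3.59371617e-01,  1.10693307e-02, -3.41733991e-04,
       -1.22407535e+00, -2.88110295e-01]), 'dq': array([ 6.44541460e-04,  1.26190018e-03,  3.82201976e-04, -1.38871306e-03,
        8.88043823e-04,  1.01480467e-05]), 'joint_torque': array([ 1.44174366e-03, -5.83318233e+01,  2.93422347e+01,  6.93600699e+00,
       -5.95621052e-03, -6.46039297e-06]), 'tool_pos': array([ 0.17910131, -0.65031994,  0.23037962]), 'ee_rot': array([ 4.20684927e-01, -3.11293911e+00, -2.47217143e-03]), 'wrist_force': array([ 0.29307127, -0.83616905, -0.13345028]), 'moment': array([ 0.05999139, -0.02189324,  0.03426543]), 'finger_gap': 0.08540888286664576}
scene [[387.02554364   0.         277.69126125]
 [  0.         387.02554364 205.1516191 ]
 [  0.           0.           1.        ]] [-0.04693879  0.43844555  0.82980764] [[-0.67143212 -0.74105927  0.00317307]
 [-0.51081473  0.45970996 -0.72645376]
 [ 0.5368866  -0.48938524 -0.68720802]]
side [[541.40575316   0.         276.16313549]
 [  0.         541.40575316 210.53505994]
 [  0.           0.           1.        ]] [ 0.21232199 -1.28895325  0.87768399] [[ 0.96747908 -0.25277194  0.00951721]
 [-0.13019646 -0.52987675 -0.83802119]
 [ 0.21687119  0.80952886 -0.54555468]]
```

View pics/scene0.png

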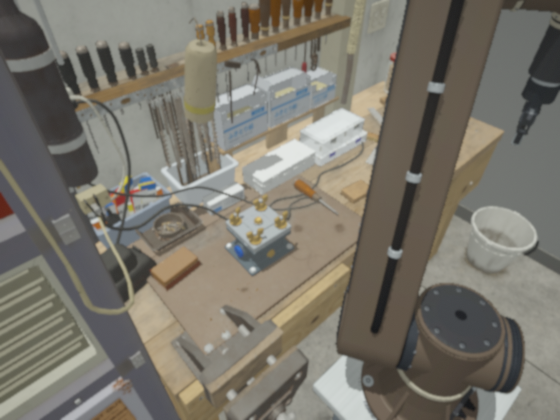

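View pics/side0.png

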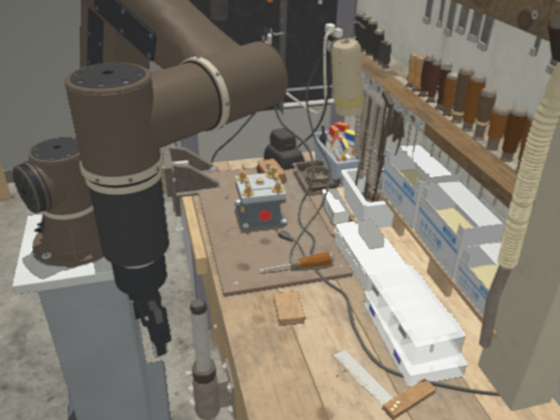

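Run:
```python
from h import *
for n,c in [('scene',(205,180,315,280)),('side',(215,150,305,235))]:
    d=np.load(f'pics/{n}0.npy'); P=pts(n,d); im=cv2.imread(f'pics/{n}0.png')
    x0,y0,x1,y1=c
    hsv=cv2.cvtColor(im,cv2.COLOR_BGR2HSV)
    cv2.imwrite(f'pics/{n}0c.png',cv2.resize(im[y0:y1,x0:x1],None,fx=6,fy=6,interpolation=cv2.INTER_CUBIC))
    Q=P[y0:y1,x0:x1].reshape(-1,3)
    print(n,np.percentile(Q[:,2],[1,10,50,90,99]))
    m=(abs(Q[:,2]-0.102)<0.006); print(m.sum(), Q[m].mean(0),Q[m].min(0),Q[m].max(0))
    T=Q[m][:,:2].astype(np.float32); print(cv2.minAreaRect(T), cv2.boxPoints(cv2.minAreaRect(T)))
    # obstacles: anything above .12 in region near
    A=P.reshape(-1,3); ok=(d.reshape(-1)>0)
    for r in [(180,75),(150,125)] if n=='scene' else [(345,75),(345,200),(370,150),(375,235)]:
        print(r,P[r[1],r[0]])
    for nm,r in ({'block':(175,267),'drv':(305,187),'off':(355,190),'hang':(200,75),'tray':(170,229)} if n=='scene' else {'drv':(320,260),'off':(290,307)}).items(): print(nm,P[r[1],r[0]])
```

```text
scene [-0.01324868 -0.00337998  0.00086348  0.10200268  0.13509894]
1292 [0.50125306 0.00865321 0.10172284] [ 0.44263023 -0.05884331  0.09600537] [0.72259999 0.06812762 0.10798331]
((0.5830228328704834, 0.001561187207698822), (0.12556599080562592, 0.27761581540107727), 88.0653305053711) [[ 0.4421745  -0.05649987]
 [ 0.7196321  -0.06587216]
 [ 0.7238712   0.05962224]
 [ 0.44641358  0.06899454]]
(180, 75) [ 0.80246994 -0.00352601  0.4006164 ]
(150, 125) [0.93017256 0.05391909 0.22173172]
block [0.57927365 0.22164461 0.03480519]
drv [ 0.58564538 -0.25545205  0.0254282 ]
off [ 0.48263667 -0.38255131  0.00539775]
hang [ 7.00480388e-01 -3.91328890e-04  4.36759492e-01]
tray [0.73610321 0.15015967 0.00082192]
side [-0.03623744 -0.00953492  0.00611654  0.10538828  0.13871139]
626 [ 0.50373319 -0.01518534  0.10355698] [ 0.44535631 -0.0648491   0.09602242] [0.57177512 0.06991917 0.10798282]
((0.5094412565231323, 0.0020136311650276184), (0.13193337619304657, 0.12412237375974655), 88.13175964355469) [[ 0.44526246 -0.06189473]
 [ 0.56931883 -0.06594126]
 [ 0.5736201   0.06592199]
 [ 0.44956368  0.06996852]]
(345, 75) [ 0.71862926 -0.05192975  0.42292057]
(345, 200) [ 0.79182924  0.04416341 -0.01597491]
(370, 150) [ 0.80902145 -0.05557833  0.204598  ]
(375, 235) [ 0.76861309 -0.22771385  0.04285252]
drv [ 0.60117103 -0.27239921  0.02487332]
off [ 0.48510363 -0.40383766  0.01009455]
```

View pics/scene0c.png

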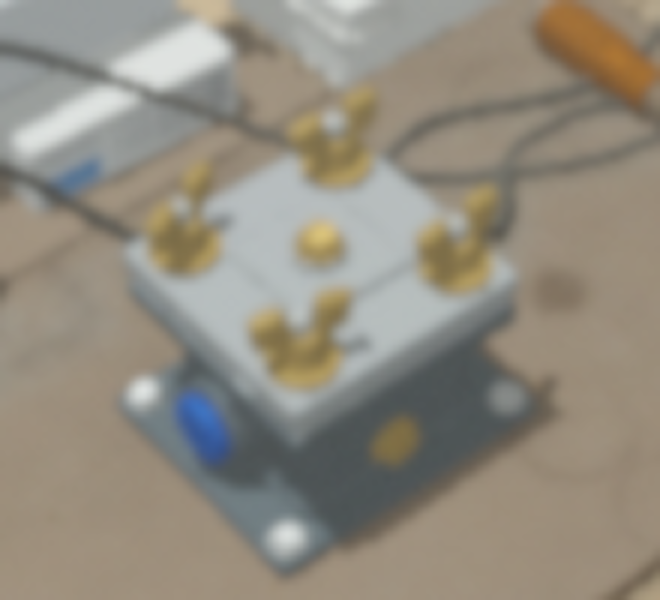

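View pics/side0c.png

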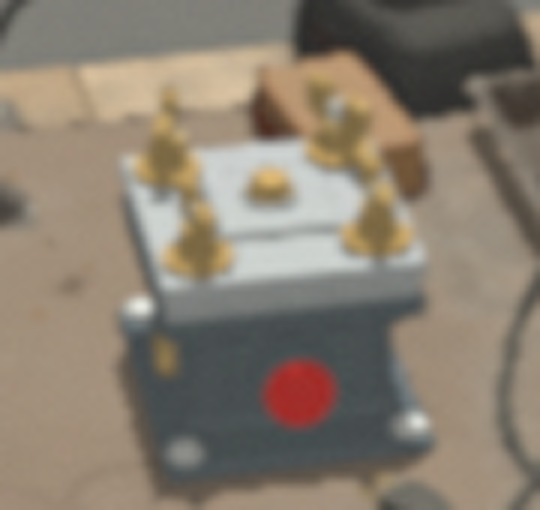

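Run:
```python
from h import *
for n in ['scene','side']:
    P=pts(n,np.load(f'pics/{n}0.npy')).reshape(-1,3)
    m=(P[:,2]>.16)&(P[:,0]>.35)&(P[:,0]<.78)&(abs(P[:,1])<.3)
    Q=P[m]; print(n,m.sum())
    if m.sum(): print(np.percentile(Q,[0,2,25,50,75,98,100],axis=0).round(3))
p=arm.camera_params('wrist'); s=arm.read_state()
from scipy.spatial.transform import Rotation as R
T=R.from_rotvec(s['ee_rot']).as_matrix(); c=-p['R'].T@p['t']
print(p['mtx'],T.T@(c-s['tool_pos']),p['R']@T); print(T)
```

```text
scene 4008
[[ 0.627 -0.055  0.16 ]
 [ 0.636 -0.043  0.174]
 [ 0.705 -0.008  0.337]
 [ 0.721  0.013  0.406]
 [ 0.746  0.215  0.472]
 [ 0.77   0.279  0.616]
 [ 0.78   0.3    0.634]]
side 2790
[[ 0.629 -0.065  0.16 ]
 [ 0.674 -0.061  0.176]
 [ 0.713 -0.053  0.338]
 [ 0.73  -0.044  0.397]
 [ 0.753 -0.018  0.454]
 [ 0.773  0.283  0.501]
 [ 0.78   0.3    0.549]]
[[325.1922621    0.         276.46208157]
 [  0.         325.1922621  212.62952259]
 [  0.           0.           1.        ]] [ 0.07164627  0.00090434 -0.14287319] [[-4.04080640e-04  9.99999581e-01  8.21498896e-04]
 [-9.58808229e-01 -1.54085742e-04 -2.84054144e-01]
 [-2.84053898e-01 -9.02440682e-04  9.58807889e-01]]
[[-9.64133387e-01 -2.65417689e-01 -5.12083060e-04]
 [-2.65418148e-01  9.64132454e-01  1.34847161e-03]
 [ 1.35807678e-04  1.43602264e-03 -9.99998960e-01]]
```

Emit:
{"method": "move_arm", "body": {"targets": [-4,4.5,-3,0,0,0,1,-8,9,-6,0,0,0,1,-12,13.5,-7,0,0,0,1,-16,18,-7,0,0,0,1,-20,22.5,-7,0,0,0,1,-24,27,-7,0,0,0,1,-28,31.5,-7,0,0,0,1,-32,36,-7,0,0,0,1,-36,40.5,-7,0,0,0,1,-41,45,-7,0,0,0,1,-46,50,-7,0,0,0,1,-49,54,-7,0,0,0,1]}}

```text
time_s: 1.6
tool_pos: [0.5087, 0.0017, 0.3011]
ee_rot: [0.421, -3.113, 0.0]
wrist_force: [0.8, -0.6, -0.1]
finger_gap: 0.0855
```

Run:
```python
from h import *
import pickle
s=arm.read_state(); p=arm.camera_params('wrist'); pickle.dump((s,p),open('pics/w1.pkl','wb'))
im,d=save('wrist','w1'); print(s['joint_positions'].round(3),s['moment'],s['wrist_force'])
im,d=save('side','side1')
```

```text
[ 0.39   0.041 -0.233  0.    -1.297 -1.692] [-0.0731289  -0.12845613  0.035853  ] [ 0.79252772 -0.62958826 -0.09188926]
```

View pics/w1.png

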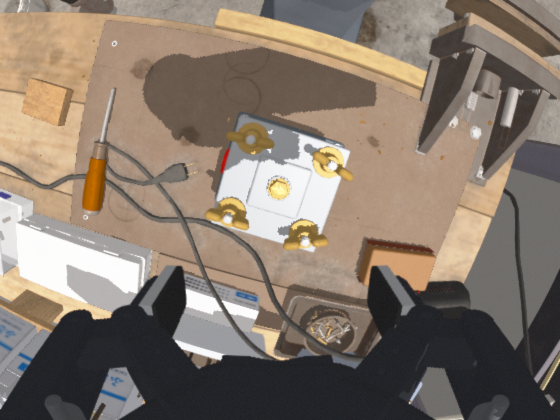

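View pics/side1.png

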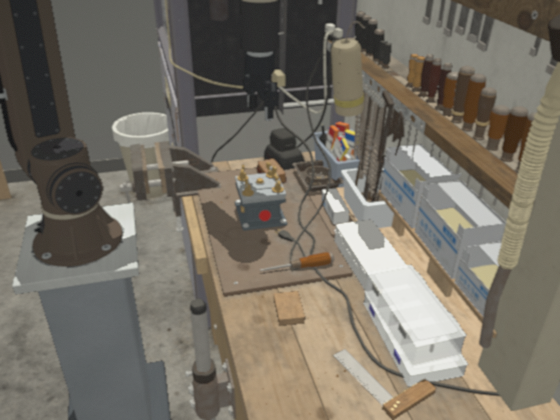

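```bash
cat >> h.py <<'E'
def wrays(p,u,v):
    K=p['mtx']; r=np.stack([(u-K[0,2])/K[0,0],(v-K[1,2])/K[1,1]],-1); th=np.linalg.norm(r,axis=-1,keepdims=True)
    return np.concatenate([r/np.maximum(th,1e-9)*np.sin(th),np.cos(th)],-1)
def wpts(p,d):
    v,u=np.mgrid[:d.shape[0],:d.shape[1]].astype(float); X=wrays(p,u,v); X=X/X[...,2:]*d[...,None]
    return (X-p['t'])@p['R']
E
python3 - <<'E'
from h import *
import pickle
s,p=pickle.load(open('pics/w1.pkl','rb')); im=cv2.imread('pics/w1.png'); d=np.load('pics/w1.npy')
P=wpts(p,d)
hsv=cv2.cvtColor(im,cv2.COLOR_BGR2HSV)
cv2.imwrite('pics/w1c.png',cv2.resize(im[100:265,195:365],None,fx=4,fy=4,interpolation=cv2.INTER_CUBIC))
roi=np.zeros(d.shape,bool); roi[105:260,200:360]=1
cov=roi&(hsv[...,1]<60)&(hsv[...,2]>120)&(abs(P[...,2]-.102)<.006)
Q=P[cov]; print('cover',len(Q),np.median(Q[:,2])); r=cv2.minAreaRect(Q[:,:2].astype(np.float32)); print(r)
br=roi&(hsv[...,1]>100)&(hsv[...,0]>12)&(hsv[...,0]<35)&(P[...,2]>.095)
n,l,st,c=cv2.connectedComponentsWithStats(br.astype(np.uint8))
for i in range(1,n):
    if st[i,4]<60: continue
    Q=P[l==i]; print(i,st[i],c[i].round(1),'z',np.percentile(Q[:,2],[2,25,50,75,98]).round(4),Q.mean(0).round(4))
    for lo in (.118,.125):
        T=Q[Q[:,2]>lo]
        if len(T)<15: continue
        m=T.mean(0); U,S,V=np.linalg.svd(T[:,:2]-m[:2],full_matrices=False); pr=(T[:,:2]-m[:2])@V[0]; pq=(T[:,:2]-m[:2])@V[1]
        print('  ',lo,len(T),m.round(4),'dir',np.degrees(np.arctan2(V[0,1],V[0,0])).round(1)%180,'ext',pr.min().round(4),pr.max().round(4),pq.min().round(4),pq.max().round(4),'mid',(m[:2]+V[0]*(pr.min()+pr.max())/2).round(4))
E
```

```text
cover 8497 0.10230371996775099
((0.5085660219192505, 0.004696723073720932), (0.12423985451459885, 0.12442681938409805), 87.7841567993164)
1 [226 123  48  31 825] [250.9 137.9] z [0.105  0.1065 0.1205 0.1369 0.1394] [ 0.4639 -0.0361  0.1223]
   0.118 436 [ 0.4642 -0.0364  0.1359] dir 94.4 ext -0.0229 0.023 -0.0093 0.0232 mid [ 0.4642 -0.0364]
   0.125 338 [ 0.4643 -0.0366  0.1401] dir 94.4 ext -0.0227 0.0232 -0.0053 0.0233 mid [ 0.4643 -0.0364]
2 [313 147  40  35 698] [330. 163.] z [0.105  0.1066 0.1213 0.137  0.1392] [0.4668 0.0463 0.1229]
   0.118 402 [0.4674 0.0467 0.1344] dir 72.6 ext -0.0687 0.0235 -0.0094 0.0088 mid [0.4606 0.0251]
   0.125 307 [0.4674 0.0466 0.1385] dir 72.6 ext -0.0686 0.0236 -0.0053 0.0079 mid [0.4607 0.0251]
3 [268 179  21  20 251] [278.2 188.2] z [0.1109 0.1124 0.1178 0.1186 0.1198] [0.507  0.0036 0.1174]
   0.118 108 [0.5078 0.0037 0.1218] dir 13.0 ext -0.0712 0.0093 -0.0083 0.0093 mid [ 0.4776 -0.0032]
5 [205 198  44  32 793] [229.2 213.1] z [0.1056 0.107  0.1218 0.1365 0.1395] [ 0.5441 -0.0387  0.1236]
   0.118 463 [ 0.5454 -0.0389  0.1347] dir 100.4 ext -0.0225 0.0412 -0.0107 0.1003 mid [ 0.5437 -0.0297]
   0.125 357 [ 0.5457 -0.0389  0.1386] dir 101.9 ext -0.0224 0.0439 -0.0105 0.0995 mid [ 0.5435 -0.0284]
6 [283 220  45  30 784] [303.6 235.4] z [0.1055 0.1071 0.122  0.1359 0.1392] [0.5476 0.0428 0.1223]
   0.118 457 [0.5493 0.0436 0.1325] dir 110.0 ext -0.0226 0.0231 -0.009 0.1239 mid [0.5493 0.0438]
   0.125 356 [0.5499 0.0438 0.1356] dir 109.9 ext -0.0231 0.0226 -0.0068 0.1244 mid [0.5498 0.044 ]
```

View pics/w1c.png

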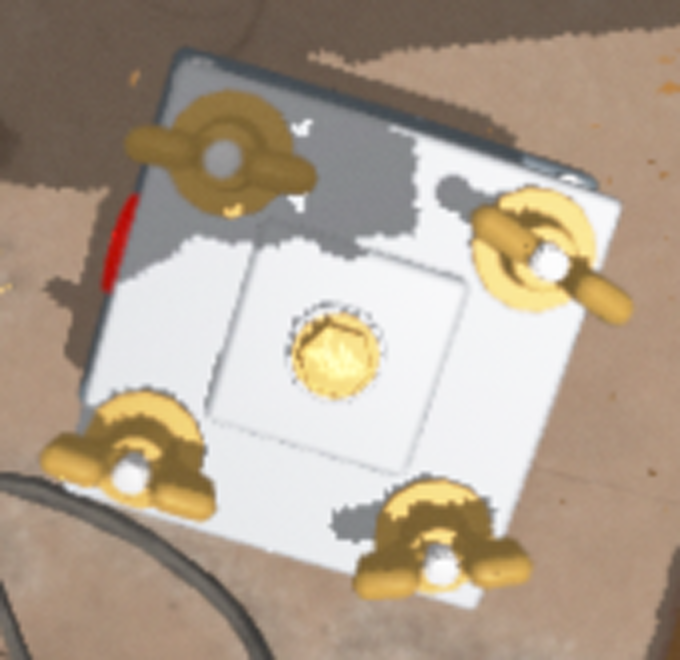

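Run:
```python
from h import *
import pickle
from scipy.spatial.transform import Rotation as R
s,p=pickle.load(open('pics/w1.pkl','rb')); im=cv2.imread('pics/w1.png'); d=np.load('pics/w1.npy')
P=wpts(p,d); hsv=cv2.cvtColor(im,cv2.COLOR_BGR2HSV)
T0=R.from_rotvec(s['ee_rot']).as_matrix(); print('tool x yaw',np.degrees(np.arctan2(T0[1,0],T0[0,0])))
sel=(hsv[...,1]>90)&(hsv[...,0]>12)&(hsv[...,0]<35)&(P[...,2]>.119)&(P[...,2]<.143)
st={}
for nme,g in {1:(.55,.044),2:(.467,.047),3:(.464,-.036),4:(.546,-.039)}.items():
    m=sel&(np.hypot(P[...,0]-g[0],P[...,1]-g[1])<.027)
    Q=P[m][:,:2].astype(np.float32); r=cv2.minAreaRect(Q)
    mm=Q.mean(0);U,S,V=np.linalg.svd(Q-mm,full_matrices=False); pr=(Q-mm)@V[0]
    ang=np.degrees(np.arctan2(V[0,1],V[0,0]))%180
    st[nme]=mm+V[0]*(pr.min()+pr.max())/2
    print(nme,len(Q),mm.round(4),st[nme].round(4),'wing',ang.round(1),'rect',[np.round(x,4) for x in r],'zhi',np.percentile(P[m][:,2],98).round(4))
A=np.array([st[i] for i in (1,2,3,4)]); c=A.mean(0); print('ctr',c, 'sides',[np.linalg.norm(A[i]-A[i-1]).round(4) for i in range(4)])
v=A[0]-A[1]+A[3]-A[2]; print('yaw',np.degrees(np.arctan2(v[1],v[0])))
```

```text
tool x yaw -164.5940543699628
1 453 [0.5496 0.0437] [0.5496 0.0438] wing 111.8 rect [array([0.5506, 0.0441]), array([0.0141, 0.0456]), np.float64(27.6565)] zhi 0.1393
2 407 [0.4675 0.047 ] [0.4676 0.0473] wing 73.5 rect [array([0.4677, 0.0472]), array([0.0448, 0.0166]), np.float64(61.6782)] zhi 0.1393
3 437 [ 0.4644 -0.0367] [ 0.4644 -0.0363] wing 92.7 rect [array([ 0.4652, -0.0362]), array([0.0162, 0.0452]), np.float64(12.8831)] zhi 0.1395
4 460 [ 0.5464 -0.0393] [ 0.5465 -0.0388] wing 87.2 rect [array([ 0.5483, -0.0388]), array([0.0162, 0.0445]), np.float64(8.2203)] zhi 0.1395
ctr [0.50701433 0.00400421] sides [np.float32(0.0827), np.float32(0.0821), np.float32(0.0837), np.float32(0.0821)]
yaw -2.0482054
```

```bash
cat >> h.py <<'E'
from scipy.spatial.transform import Rotation as Rn
def go(pos,yaw):
    """tool shift (cm) and turn (deg rotvec) from measured pose to pos with tool straight down, tool-x at yaw deg"""
    s=arm.read_state(); T=Rn.from_rotvec(s['ee_rot']).as_matrix()
    y=np.radians(yaw); D=np.array([[np.cos(y),np.sin(y),0],[np.sin(y),-np.cos(y),0],[0,0,-1]])
    rv=Rn.from_matrix(T.T@D).as_rotvec(degrees=True)
    print('shift cm',(T.T@(np.array(pos)-s['tool_pos'])*100).round(2),'turn',rv.round(2),'j6',np.degrees(s['joint_positions'][5]).round(1),'yaw',np.degrees(np.arctan2(T[1,0],T[0,0])).round(2))
def stat():
    s=arm.read_state(); T=Rn.from_rotvec(s['ee_rot']).as_matrix()
    print('t',round(s['time_s'],2),'pos',s['tool_pos'].round(4),'yaw',np.degrees(np.arctan2(T[1,0],T[0,0])).round(2),'Ft',(T.T@s['wrist_force']).round(2),'Mt',(T.T@s['moment']).round(3),'gap',round(s['finger_gap'],4),'j',s['joint_positions'].round(3))
E
python3 - <<'E'
from h import *
import pickle
s,p=pickle.load(open('pics/w1.pkl','rb')); im=cv2.imread('pics/w1.png'); d=np.load('pics/w1.npy')
P=wpts(p,d); hsv=cv2.cvtColor(im,cv2.COLOR_BGR2HSV)
yaw=np.radians(-2.05); c=np.array([.508,.0043])
sel=(hsv[...,1]>90)&(hsv[...,0]>12)&(hsv[...,0]<35)&(P[...,2]>.131)&(P[...,2]<.143)
for i,(a,b) in {1:(1,1),2:(-1,1),3:(-1,-1),4:(1,-1)}.items():
    g=c+.042*np.array([a*np.cos(yaw)-b*np.sin(yaw),a*np.sin(yaw)+b*np.cos(yaw)])
    m=sel&(np.hypot(P[...,0]-g[0],P[...,1]-g[1])<.027); Q=P[m][:,:2]
    up=Q[Q[:,1]>g[1]+.008].mean(0); dn=Q[Q[:,1]<g[1]-.008].mean(0); v=up-dn
    print(i,g.round(4),len(Q),'lobes',up.round(4),dn.round(4),'ang',np.degrees(np.arctan2(v[1],v[0])).round(1),'mid',((up+dn)/2).round(4))
for n in ['scene','side']:
    im=cv2.imread(f'pics/{n}0.png'); Q=pts(n,np.load(f'pics/{n}0.npy'))
    m=(Q[...,2]>.15)&(Q[...,0]>.56)&(Q[...,0]<.69)&(abs(Q[...,1])<.15)
    v,u=np.nonzero(m); print(n,len(u))
    if len(u):
        print(np.c_[u,v,Q[m].round(3)][::max(1,len(u)//12)])
go((.551,.045,.165),-67)
E
```

```text
1 [0.5515 0.0448] 278 lobes [0.5449 0.0588] [0.556  0.0302] ang 111.2 mid [0.5505 0.0445]
2 [0.4675 0.0478] 289 lobes [0.4719 0.062 ] [0.4634 0.0327] ang 73.7 mid [0.4677 0.0474]
3 [ 0.4645 -0.0362] 315 lobes [ 0.4639 -0.021 ] [ 0.4653 -0.0512] ang 92.6 mid [ 0.4646 -0.0361]
4 [ 0.5485 -0.0392] 293 lobes [ 0.5481 -0.0241] [ 0.5465 -0.0541] ang 87.1 mid [ 0.5473 -0.0391]
scene 77
[[ 2.10e+02  5.20e+01  6.89e-01 -2.70e-02  4.86e-01]
 [ 2.08e+02  5.50e+01  6.90e-01 -2.10e-02  4.80e-01]
 [ 2.06e+02  5.60e+01  6.89e-01 -1.60e-02  4.80e-01]
 [ 2.06e+02  5.70e+01  6.89e-01 -1.50e-02  4.78e-01]
 [ 2.04e+02  5.80e+01  6.89e-01 -1.00e-02  4.77e-01]
 [ 2.10e+02  5.80e+01  6.89e-01 -2.50e-02  4.73e-01]
 [ 2.07e+02  5.90e+01  6.87e-01 -1.60e-02  4.74e-01]
 [ 2.14e+02  5.90e+01  6.89e-01 -3.60e-02  4.68e-01]
 [ 2.11e+02  6.00e+01  6.87e-01 -2.60e-02  4.69e-01]
 [ 2.10e+02  6.10e+01  6.89e-01 -2.40e-02  4.66e-01]
 [ 2.09e+02  6.20e+01  6.87e-01 -2.00e-02  4.66e-01]
 [ 2.08e+02  6.40e+01  6.89e-01 -1.80e-02  4.61e-01]
 [ 2.09e+02  6.50e+01  6.90e-01 -2.10e-02  4.58e-01]]
side 6
[[ 3.32e+02  4.90e+01  6.90e-01 -2.40e-02  4.82e-01]
 [ 3.32e+02  5.00e+01  6.89e-01 -2.70e-02  4.80e-01]
 [ 3.33e+02  5.10e+01  6.90e-01 -3.20e-02  4.79e-01]
 [ 3.33e+02  5.20e+01  6.89e-01 -3.40e-02  4.78e-01]
 [ 3.32e+02  5.30e+01  6.88e-01 -3.10e-02  4.74e-01]
 [ 3.33e+02  5.30e+01  6.89e-01 -3.60e-02  4.76e-01]]
shift cm [-5.1   2.82 13.51] turn [ 7.000e-02 -4.000e-02 -9.736e+01] j6 -96.9 yaw -164.36
```

Emit:
{"method": "move_arm", "body": {"targets": [-1,0.5,2,0,0,-10.6,-0.2,-2,1,4,0,0,-21.2,-0.2,-3,1.5,6,0,0,-31.8,-0.2,-4,2,8,0,0,-42.4,-0.2,-5.1,2.8,10,0,0,-53,-0.2,-5.1,2.8,12,0,0,-63.6,-0.2,-5.1,2.8,13,0,0,-74.2,-0.2,-5.1,2.8,13,0,0,-84.8,-0.2,-5.1,2.8,13,0,0,-95.4,-0.2,-5.1,2.8,13,0,0,-95.7,-0.2,-5.1,2.8,16,0,0,-95.7,-0.2,-5.1,2.8,18.9,0,0,-95.7,-0.2]}}

```text
time_s: 3.2
tool_pos: [0.5499, 0.0401, 0.1119]
ee_rot: [-2.585, 1.783, -0.001]
wrist_force: [-0.1, -0.6, 0.1]
finger_gap: 0.0345
```

Run:
```python
from h import *
stat(); go((.551,.0447,.112),-68.7)
import pickle
s=arm.read_state(); p=arm.camera_params('wrist')
im,d=save('wrist','w2');
```

```text
t 3.2 pos [0.5499 0.0401 0.1119] yaw -69.19 Ft [ 0.54  0.28 -0.09] Mt [0.005 0.025 0.002] gap 0.0345 j [ 0.428  0.266 -0.421 -0.    -0.883 -0.065]
shift cm [-0.39 -0.27 -0.01] turn [-0.05  0.01 -0.49] j6 -3.7 yaw -69.19
```

View pics/w2.png

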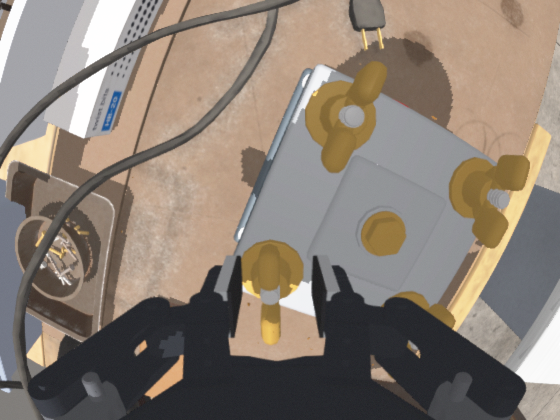

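Emit:
{"method": "move_arm", "body": {"targets": [-0.4,-0.28,0,0,0,0,-0.3,-0.4,-0.28,0,0,0,0,-1,-0.4,-0.28,0,0,0,0,-1,-0.4,-0.28,0,0,0,0,-1,-0.4,-0.28,0,0,0,0,-1], "grip_force": 40}}

```text
time_s: 3.88
tool_pos: [0.5514, 0.0452, 0.1134]
ee_rot: [-2.589, 1.777, -0.001]
wrist_force: [-4.0, 1.1, 6.5]
finger_gap: 0.0155
```

Run:
```python
from h import *
stat(); go((.551,.0447,.112),-68.7)
```

```text
t 3.88 pos [0.5514 0.0452 0.1134] yaw -68.9 Ft [-2.48  3.32 -6.54] Mt [-1.072 -0.907 -0.024] gap 0.0155 j [ 0.436  0.267 -0.416  0.    -0.887 -0.068]
shift cm [0.03 0.05 0.14] turn [-0.09  0.   -0.2 ] j6 -3.9 yaw -68.9
```

Emit:
{"method": "move_arm", "body": {"targets": [0,0,0,0,0,0,-1,0,0,0,0,0,0,-1]}}

```text
time_s: 4.12
tool_pos: [0.5514, 0.0452, 0.1134]
ee_rot: [-2.589, 1.777, -0.001]
wrist_force: [-3.9, 1.7, 7.3]
finger_gap: 0.0156
```

Run:
```python
from h import *
stat()
im,d=save('wrist','w3'); cv2.imwrite('pics/w3c.png',cv2.resize(im[220:370,190:360,::-1],None,fx=4,fy=4))
stat()
```

```text
t 4.12 pos [0.5514 0.0452 0.1134] yaw -68.9 Ft [-2.99  3.   -7.28] Mt [-1.067 -1.011  0.038] gap 0.0156 j [ 0.436  0.267 -0.416  0.    -0.887 -0.068]
t 4.17 pos [0.5514 0.0452 0.1134] yaw -68.9 Ft [-2.09  2.72 -5.98] Mt [-1.131 -1.001  0.013] gap 0.0157 j [ 0.436  0.267 -0.416  0.    -0.887 -0.068]
```

View pics/w3c.png

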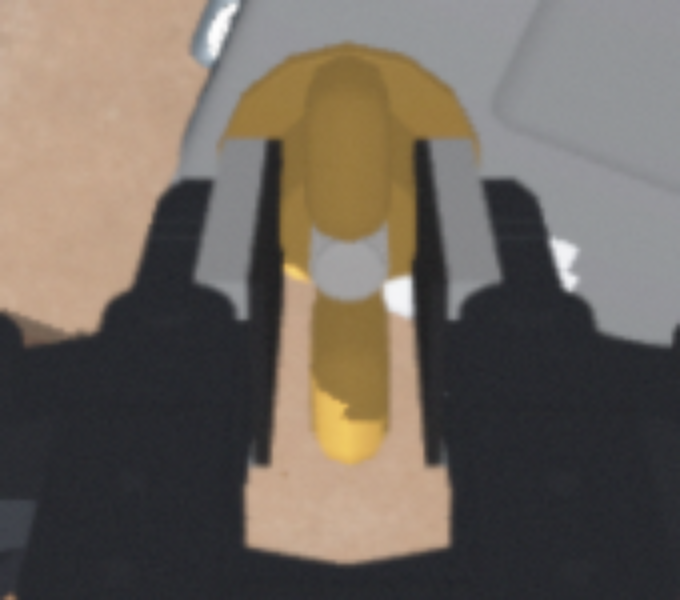

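Emit:
{"method": "move_arm", "body": {"targets": [0,0,0,0,0,0,-0.4,0,0,-0.85,0,0,0,-0.5,0,0,-0.85,0,0,0,-1,0,0,-0.85,0,0,0,-1,0,0,-0.85,0,0,0,-1]}}

```text
time_s: 4.8
tool_pos: [0.5515, 0.0449, 0.1221]
ee_rot: [-2.59, 1.776, -0.002]
wrist_force: [-2.5, -0.4, 10.0]
finger_gap: 0.0075
```

Run:
```python
from h import *
stat()
```

```text
t 4.8 pos [0.5515 0.0449 0.1221] yaw -68.89 Ft [ -0.54   2.43 -10.03] Mt [-1.102 -0.52   0.104] gap 0.0075 j [ 0.436  0.257 -0.406  0.001 -0.906 -0.068]
```

Emit:
{"method": "move_arm", "body": {"targets": [0,0,-0.2,0,0,0,-0.8,0,0,-0.2,0,0,0,-1,0,0,-0.2,0,0,0,-1,0,0,-0.2,0,0,0,-1]}}

```text
time_s: 5.3
tool_pos: [0.5512, 0.0449, 0.1225]
ee_rot: [-2.591, 1.777, -0.0]
wrist_force: [5.2, -2.6, -8.8]
finger_gap: 0.0076
```

Run:
```python
from h import *
stat()
im,d=save('wrist','w4'); cv2.imwrite('pics/w4c.png',cv2.resize(im[220:370,190:360,::-1],None,fx=4,fy=4))
stat()
```

```text
t 5.3 pos [0.5512 0.0449 0.1225] yaw -68.9 Ft [ 4.34 -3.94  8.77] Mt [ 1.648  1.181 -0.068] gap 0.0076 j [ 0.436  0.257 -0.405  0.    -0.909 -0.067]
t 5.35 pos [0.5512 0.045  0.1225] yaw -68.9 Ft [ 2.77 -4.43  8.51] Mt [ 1.666  1.285 -0.03 ] gap 0.0079 j [ 0.436  0.257 -0.405  0.    -0.909 -0.067]
```

View pics/w4c.png

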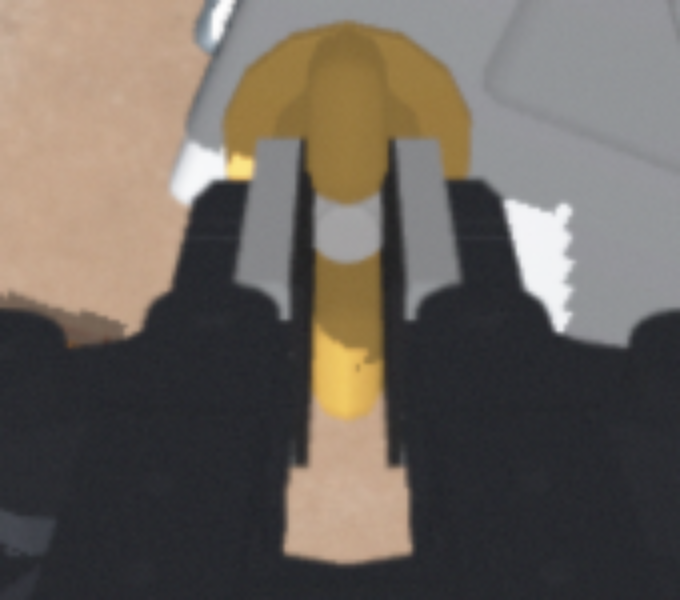

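Emit:
{"method": "move_arm", "body": {"targets": [0,0,0.1,0,0,10,-1,0,0,0.16,0,0,20,-1,0,0,0.22,0,0,29,-1,0,0,0.22,0,0,29,-1,0,0,0.22,0,0,29,-1]}}

```text
time_s: 5.98
tool_pos: [0.5516, 0.045, 0.1209]
ee_rot: [-2.065, 2.366, -0.001]
wrist_force: [5.2, -1.2, -4.7]
finger_gap: 0.0078
```

Run:
```python
from h import *
stat()
go((.4646,-.0361,.1225),92.6-180)
go((.4646,-.0361,.1225),92.6)
```

```text
t 5.97 pos [0.5516 0.045  0.1209] yaw -97.76 Ft [ 0.5 -5.3  4.7] Mt [1.965 0.325 0.064] gap 0.0078 j [ 0.436  0.259 -0.407  0.    -0.904 -0.571]
shift cm [ 9.21  7.52 -0.17] turn [-6.000e-02  1.000e-02 -1.036e+01] j6 -32.7 yaw -97.76
shift cm [ 9.21  7.52 -0.17] turn [2.0000e-02 9.0000e-02 1.6964e+02] j6 -32.7 yaw -97.76
```

Emit:
{"method": "move_arm", "body": {"targets": [0,0,0,0,0,0,-0.4,0,0,0,0,0,0,-0.4,0,0,-3.5,0,0,0,-0.4,4.6,3.75,-3.5,0,0,-5,-0.4,9.2,7.5,-3.5,0,0,-10.4,-0.4,9.2,7.5,-3.5,0,0,-10.4,-0.4,9.2,7.5,-0.2,0,0,-10.4,-0.4,9.2,7.5,-0.2,0,0,-10.4,-0.4]}}

```text
time_s: 6.98
tool_pos: [0.4627, -0.0361, 0.1213]
ee_rot: [2.267, -2.17, -0.003]
wrist_force: [-0.3, 0.6, 0.3]
finger_gap: 0.0253
```

Run:
```python
from h import *
stat()
go((.4646,-.0361,.1225),92.6-180)
im,d=save('wrist','w5')
stat()
```

```text
t 6.97 pos [ 0.4627 -0.0361  0.1213] yaw -87.51 Ft [-0.6   0.3  -0.29] Mt [-0.025  0.001  0.016] gap 0.0253 j [ 0.348  0.12  -0.588 -0.001 -0.867 -0.304]
shift cm [ 0.01 -0.19 -0.12] turn [ 0.22 -0.04 -0.11] j6 -17.4 yaw -87.51
t 7.03 pos [ 0.4638 -0.0359  0.1225] yaw -87.47 Ft [-0.44 -1.45 -0.02] Mt [ 0.037 -0.019  0.035] gap 0.0257 j [ 0.348  0.119 -0.586  0.    -0.868 -0.304]
```

View pics/w5.png

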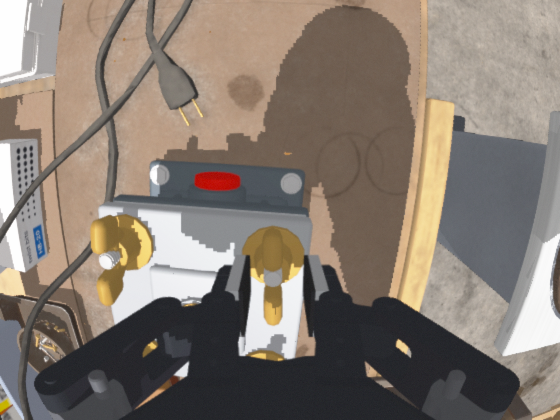

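Emit:
{"method": "move_arm", "body": {"targets": [0,0,0,0,0,0,-1,0,0,0,0,0,0,-1,0,0,0,0,0,0,-1,0,0,0,0,0,0,-1,0,0,0.05,0,0,10,-1,0,0,0.11,0,0,20,-1,0,0,0.16,0,0,29,-1,0,0,0.16,0,0,29,-1,0,0,0.16,0,0,29,-1]}}

```text
time_s: 8.15
tool_pos: [0.4654, -0.0357, 0.122]
ee_rot: [-1.657, 2.666, -0.002]
wrist_force: [1.0, -1.3, 6.4]
finger_gap: 0.0075
```

Run:
```python
from h import *
stat()
go((.4676,.0476,.1225),73.6-180)
```

```text
t 8.15 pos [ 0.4654 -0.0357  0.122 ] yaw -116.26 Ft [ 0.7  -1.49 -6.44] Mt [ 0.364 -0.024  0.108] gap 0.0075 j [ 0.347  0.119 -0.587  0.001 -0.862 -0.806]
shift cm [-7.57  3.48 -0.05] turn [-0.13  0.07 -9.86] j6 -46.2 yaw -116.26
```

Emit:
{"method": "move_arm", "body": {"targets": [0,0,0,0,0,0,-0.4,0,0,0,0,0,0,-0.4,0,0,-3.5,0,0,0,-0.4,-3.8,1.75,-3.5,0,0,-5,-0.4,-7.55,3.5,-3.5,0,0,-9.9,-0.4,-7.55,3.5,-3.5,0,0,-9.9,-0.4,-7.55,3.5,-0.2,0,0,-9.9,-0.4,-7.55,3.5,-0.2,0,0,-9.9,-0.4,-7.55,3.5,-0.2,0,0,-9.9,-0.4]}}

```text
time_s: 9.28
tool_pos: [0.4667, 0.047, 0.1236]
ee_rot: [1.877, -2.519, 0.001]
wrist_force: [0.2, 0.3, 0.4]
finger_gap: 0.0255
```

Run:
```python
from h import *
stat()
go((.4676,.0476,.1225),73.6-180)
```

```text
t 9.28 pos [0.4667 0.047  0.1236] yaw -106.6 Ft [-0.33 -0.08 -0.44] Mt [-0.024 -0.043  0.009] gap 0.0255 j [ 0.522  0.123 -0.578  0.    -0.87  -0.812]
shift cm [-0.09 -0.07  0.11] turn [-0.01 -0.02 -0.2 ] j6 -46.5 yaw -106.6
```

Emit:
{"method": "move_arm", "body": {"targets": [0,0,0.1,0,0,0,-1,-0.1,-0.07,0.1,0,0,0,-1,-0.1,-0.07,0.1,0,0,0,-1,-0.1,-0.07,0.1,0,0,0,-1,-0.1,-0.07,0.15,0,0,10,-1,-0.1,-0.07,0.21,0,0,20,-1,-0.1,-0.07,0.26,0,0,29,-1,-0.1,-0.07,0.26,0,0,29,-1,-0.1,-0.07,0.26,0,0,29,-1]}}

```text
time_s: 10.4
tool_pos: [0.4676, 0.0473, 0.1216]
ee_rot: [-1.187, 2.908, -0.002]
wrist_force: [-1.3, -4.3, 8.2]
finger_gap: 0.0074
```

Run:
```python
from h import *
stat()
go((.548,-.0391,.1225),87.1-180)
```

```text
t 10.4 pos [0.4676 0.0473 0.1216] yaw -135.6 Ft [ 3.95 -2.2  -8.21] Mt [0.884 1.495 0.067] gap 0.0074 j [ 5.220e-01  1.270e-01 -5.800e-01  1.000e-03 -8.640e-01 -1.319e+00]
shift cm [  0.3  -11.8   -0.08] turn [-6.00e-02 -2.00e-02 -4.27e+01] j6 -75.6 yaw -135.6
```

Emit:
{"method": "move_arm", "body": {"targets": [0,0,0,0,0,0,-0.4,0,0,0,0,0,0,-0.4,0,0,-3.5,0,0,-5,-0.4,0.1,-4,-3.5,0,0,-15,-0.4,0.2,-8,-3.5,0,0,-25,-0.4,0.3,-11.8,-3.5,0,0,-35,-0.4,0.3,-11.8,-3.5,0,0,-42.7,-0.4,0.3,-11.8,-3.5,0,0,-42.7,-0.4,0.3,-11.8,-0.15,0,0,-42.7,-0.4,0.3,-11.8,-0.15,0,0,-42.7,-0.4,0.3,-11.8,-0.15,0,0,-42.7,-0.4]}}

```text
time_s: 11.78
tool_pos: [0.5482, -0.038, 0.1228]
ee_rot: [-2.164, 2.277, -0.001]
wrist_force: [0.3, -0.7, 0.4]
finger_gap: 0.0256
```

Run:
```python
from h import *
stat()
go((.548,-.0391,.1225),87.1-180)
```

```text
t 11.78 pos [ 0.5482 -0.038   0.1228] yaw -92.93 Ft [ 0.65 -0.34 -0.36] Mt [ 0.028 -0.015 -0.017] gap 0.0256 j [ 0.288  0.251 -0.413  0.    -0.907 -0.339]
shift cm [0.11 0.01 0.03] turn [-0.04 -0.01 -0.03] j6 -19.4 yaw -92.93
```

Emit:
{"method": "move_arm", "body": {"targets": [0.1,0,0.03,0,0,0,-1,0.1,0,0.03,0,0,0,-1,0.1,0,0.03,0,0,0,-1,0.1,0,0.03,0,0,0,-1,0.1,0,0.08,0,0,10,-1,0.1,0,0.14,0,0,20,-1,0.1,0,0.19,0,0,29,-1,0.1,0,0.19,0,0,29,-1,0.1,0,0.19,0,0,29,-1]}}

```text
time_s: 12.9
tool_pos: [0.5491, -0.0391, 0.1214]
ee_rot: [-1.524, 2.744, -0.002]
wrist_force: [0.8, 1.6, 5.3]
finger_gap: 0.0079
```

Run:
```python
from h import *
stat()
im,d=save('wrist','w6')
go((.5515,.0448,.121),111.2-29-180)
```

```text
t 12.9 pos [ 0.5491 -0.0391  0.1214] yaw -121.89 Ft [-1.82  0.14 -5.25] Mt [-0.07  -0.465  0.044] gap 0.0079 j [ 0.285  0.253 -0.414  0.001 -0.901 -0.842]
shift cm [-7.25  4.23  0.04] turn [ -0.16   0.08 -24.09] j6 -48.3 yaw -121.89
```

View pics/w6.png

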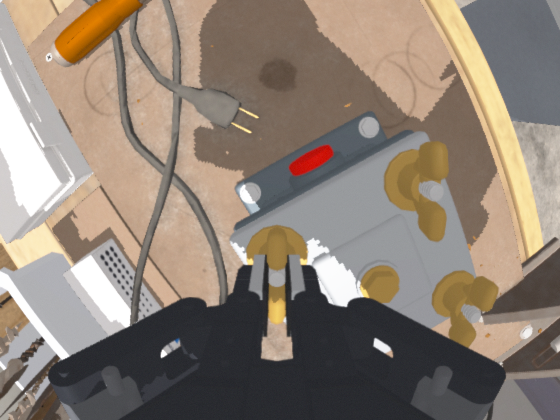

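Emit:
{"method": "move_arm", "body": {"targets": [0,0,0,0,0,0,-0.4,0,0,0,0,0,0,-0.4,0,0,-3.5,0,0,0,-0.4,-3.6,2.1,-3.5,0,0,-10,-0.4,-7.25,4.2,-3.5,0,0,-20,-0.4,-7.25,4.2,-3.5,0,0,-24.1,-0.4,-7.25,4.2,-3.5,0,0,-24.1,-0.4,-7.25,4.2,-0.05,0,0,-24.1,-0.4,-7.25,4.2,-0.05,0,0,-24.1,-0.4,-7.25,4.2,-0.05,0,0,-24.1,-0.4]}}

```text
time_s: 14.2
tool_pos: [0.5508, 0.044, 0.1212]
ee_rot: [2.064, -2.368, 0.001]
wrist_force: [0.7, 0.6, -0.6]
finger_gap: 0.0253
```

Run:
```python
from h import *
stat()
go((.5515,.0448,.121),-97.8)
```

```text
t 14.2 pos [0.5508 0.044  0.1212] yaw -97.86 Ft [-0.73 -0.61  0.62] Mt [-0.017  0.001 -0.018] gap 0.0253 j [ 0.435  0.258 -0.408  0.001 -0.906 -0.572]
shift cm [-0.09 -0.06  0.02] turn [-0.01 -0.02 -0.06] j6 -32.8 yaw -97.86
```

Emit:
{"method": "move_arm", "body": {"targets": [-0.1,-0.05,0,0,0,0,-1,-0.1,-0.05,0,0,0,0,-1,-0.1,-0.05,0,0,0,0,-1,-0.1,-0.05,0,0,0,0,-1]}}

```text
time_s: 14.7
tool_pos: [0.5518, 0.0453, 0.1217]
ee_rot: [-2.065, 2.366, -0.002]
wrist_force: [0.2, -1.3, 6.6]
finger_gap: 0.0079
```

```bash
python3 -c "
from h import *
stat()"
```

```text
t 14.7 pos [0.5518 0.0453 0.1217] yaw -97.79 Ft [ 1.23 -0.37 -6.62] Mt [-0.221  0.587  0.012] gap 0.0079 j [ 0.436  0.258 -0.406  0.001 -0.905 -0.573]
```

Emit:
{"method": "move_arm", "body": {"targets": [0,0,0.05,0,0,8,-1,0,0,0.05,0,0,8,-1,0,0,0.05,0,0,8,-1]}}

```text
time_s: 15.08
tool_pos: [0.5519, 0.0453, 0.1213]
ee_rot: [-1.894, 2.504, -0.002]
wrist_force: [-0.0, -2.0, 6.4]
finger_gap: 0.0082
```

```bash
python3 -c "
from h import *
stat()"
```

```text
t 15.07 pos [0.5519 0.0453 0.1213] yaw -105.79 Ft [ 1.88 -0.51 -6.39] Mt [0.085 0.648 0.082] gap 0.0082 j [ 0.436  0.258 -0.407  0.001 -0.904 -0.712]
```

Emit:
{"method": "move_arm", "body": {"targets": [0,0,0.04,0,0,7,-1,0,0,0.04,0,0,7,-1,0,0,0.04,0,0,7,-1]}}

```text
time_s: 15.45
tool_pos: [0.5521, 0.0453, 0.121]
ee_rot: [-1.738, 2.615, -0.002]
wrist_force: [0.2, -2.6, 6.6]
finger_gap: 0.0074
```

```bash
python3 -c "
from h import *
stat()"
```

```text
t 15.45 pos [0.5521 0.0453 0.121 ] yaw -112.79 Ft [ 2.27 -1.2  -6.55] Mt [0.278 0.661 0.077] gap 0.0074 j [ 0.436  0.259 -0.407  0.001 -0.903 -0.835]
```

Emit:
{"method": "move_arm", "body": {"targets": [0,0,0.04,0,0,7,-1,0,0,0.04,0,0,7,-1,0,0,0.04,0,0,7,-1]}}

```text
time_s: 15.82
tool_pos: [0.5522, 0.0452, 0.1206]
ee_rot: [-1.575, 2.716, -0.002]
wrist_force: [1.1, -1.9, 5.8]
finger_gap: 0.0078
```

```bash
python3 -c "
from h import *
stat(); go((.4646,-.0361,.121),-116.3)"
```

```text
t 15.82 pos [0.5522 0.0452 0.1206] yaw -119.78 Ft [ 1.13 -1.88 -5.75] Mt [0.517 0.679 0.123] gap 0.0078 j [ 0.436  0.259 -0.407  0.001 -0.902 -0.957]
shift cm [11.41  3.56 -0.06] turn [-0.13  0.07 -3.48] j6 -54.8 yaw -119.78
```

Emit:
{"method": "move_arm", "body": {"targets": [0,0,0,0,0,0,-0.4,0,0,0,0,0,0,-0.4,0,0,-3.5,0,0,0,-0.4,5.7,1.8,-3.5,0,0,-2,-0.4,11.4,3.6,-3.5,0,0,-3.5,-0.4,11.4,3.6,-3.5,0,0,-3.5,-0.4,11.4,3.6,-0.1,0,0,-3.5,-0.4,11.4,3.6,-0.1,0,0,-3.5,-0.4,11.4,3.6,-0.1,0,0,-3.5,-0.4]}}

```text
time_s: 16.95
tool_pos: [0.4638, -0.0354, 0.1208]
ee_rot: [1.659, -2.668, 0.001]
wrist_force: [-0.2, 0.2, -0.1]
finger_gap: 0.0256
```

```bash
python3 -c "
from h import *
stat(); go((.4648,-.036,.121),-116.3)"
```

```text
t 16.95 pos [ 0.4638 -0.0354  0.1208] yaw -116.27 Ft [-0.05  0.27  0.15] Mt [ 0.038 -0.031  0.03 ] gap 0.0256 j [ 0.349  0.12  -0.59   0.    -0.861 -0.808]
shift cm [ 0.01 -0.11 -0.02] turn [-0.01 -0.02  0.03] j6 -46.3 yaw -116.27
```

Emit:
{"method": "move_arm", "body": {"targets": [0,-0.1,0,0,0,0,-1,0,-0.1,0,0,0,0,-1,0,-0.1,0,0,0,0,-1,0,-0.1,0,0,0,0,-1,0,-0.1,0.05,0,0,8,-1,0,-0.1,0.05,0,0,8,-1,0,-0.1,0.05,0,0,8,-1]}}

```text
time_s: 17.82
tool_pos: [0.4653, -0.036, 0.1207]
ee_rot: [-1.467, 2.775, -0.002]
wrist_force: [1.1, 0.3, 5.4]
finger_gap: 0.0075
```

```bash
python3 -c "
from h import *
stat()"
```

```text
t 17.82 pos [ 0.4653 -0.036   0.1207] yaw -124.28 Ft [-0.83 -0.77 -5.37] Mt [ 0.483 -0.111  0.045] gap 0.0075 j [ 0.347  0.121 -0.589  0.001 -0.859 -0.946]
```

Emit:
{"method": "move_arm", "body": {"targets": [0,0,0.04,0,0,7,-1,0,0,0.04,0,0,7,-1,0,0,0.04,0,0,7,-1]}}

```text
time_s: 18.2
tool_pos: [0.4654, -0.036, 0.1204]
ee_rot: [-1.295, 2.859, -0.002]
wrist_force: [1.2, -0.4, 6.5]
finger_gap: 0.0077
```

```bash
python3 -c "
from h import *
stat()"
```

```text
t 18.2 pos [ 0.4654 -0.036   0.1204] yaw -131.27 Ft [-0.55 -1.16 -6.46] Mt [ 0.66 -0.14  0.11] gap 0.0077 j [ 3.470e-01  1.220e-01 -5.890e-01  1.000e-03 -8.570e-01 -1.068e+00]
```

Emit:
{"method": "move_arm", "body": {"targets": [0,0,0.04,0,0,7,-1,0,0,0.04,0,0,7,-1,0,0,0.04,0,0,7,-1]}}

```text
time_s: 18.58
tool_pos: [0.4654, -0.0361, 0.1201]
ee_rot: [-1.118, 2.933, -0.002]
wrist_force: [1.5, -2.0, 6.6]
finger_gap: 0.0079
```

```bash
python3 -c "
from h import *
stat(); go((.4676,.0475,.121),-135.6)"
```

```text
t 18.57 pos [ 0.4654 -0.0361  0.1201] yaw -138.27 Ft [ 0.2  -2.51 -6.61] Mt [ 0.883 -0.098  0.072] gap 0.0079 j [ 3.47e-01  1.22e-01 -5.90e-01  1.00e-03 -8.56e-01 -1.19e+00]
shift cm [-5.73  6.1  -0.09] turn [-0.11  0.12 -2.67] j6 -68.2 yaw -138.27
```

Emit:
{"method": "move_arm", "body": {"targets": [0,0,0,0,0,0,-0.4,0,0,0,0,0,0,-0.4,0,0,-3.5,0,0,0,-0.4,-2.9,3.1,-3.5,0,0,-2,-0.4,-5.75,6.1,-3.5,0,0,-2.7,-0.4,-5.75,6.1,-3.5,0,0,-2.7,-0.4,-5.75,6.1,-0.15,0,0,-2.7,-0.4,-5.75,6.1,-0.15,0,0,-2.7,-0.4,-5.75,6.1,-0.15,0,0,-2.7,-0.4]}}

```text
time_s: 19.7
tool_pos: [0.4666, 0.0473, 0.121]
ee_rot: [1.187, -2.908, 0.001]
wrist_force: [0.1, 0.0, 1.1]
finger_gap: 0.0252
```

```bash
python3 -c "
from h import *
stat(); go((.4676,.0475,.121),-135.6)"
```

```text
t 19.7 pos [0.4666 0.0473 0.121 ] yaw -135.61 Ft [-0.06 -0.05 -1.1 ] Mt [-0.003 -0.047 -0.014] gap 0.0252 j [ 0.523  0.126 -0.582  0.    -0.863 -1.319]
shift cm [-0.09 -0.05 -0.  ] turn [-0.01 -0.03 -0.01] j6 -75.6 yaw -135.61
```

Emit:
{"method": "move_arm", "body": {"targets": [-0.1,-0.05,0,0,0,0,-1,-0.1,-0.05,0,0,0,0,-1,-0.1,-0.05,0,0,0,0,-1,-0.1,-0.05,0,0,0,0,-1,-0.1,-0.05,0.05,0,0,8,-1,-0.1,-0.05,0.05,0,0,8,-1,-0.1,-0.05,0.05,0,0,8,-1]}}

```text
time_s: 20.58
tool_pos: [0.4683, 0.0478, 0.121]
ee_rot: [-0.981, 2.983, -0.001]
wrist_force: [0.1, -3.7, 6.5]
finger_gap: 0.0078
```

```bash
python3 -c "
from h import *
stat()"
```

```text
t 20.57 pos [0.4683 0.0478 0.121 ] yaw -143.58 Ft [ 2.11 -2.99 -6.47] Mt [1.105 0.702 0.06 ] gap 0.0078 j [ 5.220e-01  1.280e-01 -5.800e-01  1.000e-03 -8.620e-01 -1.458e+00]
```

Emit:
{"method": "move_arm", "body": {"targets": [0,0,0.04,0,0,7,-1,0,0,0.04,0,0,7,-1,0,0,0.04,0,0,7,-1]}}

```text
time_s: 20.95
tool_pos: [0.4683, 0.0477, 0.1206]
ee_rot: [-0.797, 3.037, -0.001]
wrist_force: [1.1, -3.6, 6.9]
finger_gap: 0.0078
```

```bash
python3 -c "
from h import *
stat()"
```

```text
t 20.95 pos [0.4683 0.0477 0.1206] yaw -150.58 Ft [ 0.81 -3.67 -6.85] Mt [ 1.43   0.515 -0.   ] gap 0.0078 j [ 5.22e-01  1.28e-01 -5.80e-01  1.00e-03 -8.61e-01 -1.58e+00]
```

Emit:
{"method": "move_arm", "body": {"targets": [0,0,0.04,0,0,7,-1,0,0,0.04,0,0,7,-1,0,0,0.04,0,0,7,-1]}}

```text
time_s: 21.32
tool_pos: [0.4683, 0.0476, 0.1203]
ee_rot: [-0.61, 3.08, -0.001]
wrist_force: [0.2, -4.7, 7.6]
finger_gap: 0.008
```

```bash
python3 -c "
from h import *
stat(); go((.5485,-.0391,.121),-121.9)"
```

```text
t 21.32 pos [0.4683 0.0476 0.1203] yaw -157.58 Ft [ 1.63 -4.39 -7.63] Mt [1.651 0.453 0.075] gap 0.008 j [ 0.522  0.129 -0.581  0.002 -0.86  -1.703]
shift cm [ -4.11 -11.07  -0.05] turn [ -0.09   0.08 -35.68] j6 -97.6 yaw -157.58
```

Emit:
{"method": "move_arm", "body": {"targets": [0,0,0,0,0,0,-0.4,0,0,0,0,0,0,-0.4,0,0,-3.5,0,0,-5,-0.4,-1.4,-3.7,-3.5,0,0,-15,-0.4,-2.8,-7.4,-3.5,0,0,-25,-0.4,-4.1,-11.1,-3.5,0,0,-35,-0.4,-4.1,-11.1,-3.5,0,0,-35.7,-0.4,-4.1,-11.1,-0.1,0,0,-35.7,-0.4,-4.1,-11.1,-0.1,0,0,-35.7,-0.4,-4.1,-11.1,-0.1,0,0,-35.7,-0.4]}}

```text
time_s: 22.58
tool_pos: [0.5479, -0.0386, 0.121]
ee_rot: [-1.526, 2.746, -0.001]
wrist_force: [-1.5, -0.3, 0.4]
finger_gap: 0.0257
```

```bash
python3 -c "
from h import *
stat(); go((.5485,-.0391,.121),-121.9)"
```

```text
t 22.57 pos [ 0.5479 -0.0386  0.121 ] yaw -121.89 Ft [ 0.99  1.1  -0.36] Mt [-0.036 -0.035 -0.046] gap 0.0257 j [ 0.287  0.253 -0.415  0.    -0.903 -0.843]
shift cm [ 0.01 -0.08 -0.  ] turn [-0.03  0.    0.01] j6 -48.3 yaw -121.89
```

Emit:
{"method": "move_arm", "body": {"targets": [0,-0.05,0,0,0,0,-1,0,-0.05,0,0,0,0,-1,0,-0.05,0,0,0,0,-1,0,-0.05,0,0,0,0,-1,0,-0.05,0.05,0,0,8,-1,0,-0.05,0.05,0,0,8,-1,0,-0.05,0.05,0,0,8,-1]}}

```text
time_s: 23.45
tool_pos: [0.5492, -0.0391, 0.121]
ee_rot: [-1.329, 2.844, -0.001]
wrist_force: [-0.0, 0.9, 5.1]
finger_gap: 0.0076
```

```bash
python3 -c "
from h import *
stat()"
```

```text
t 23.45 pos [ 0.5492 -0.0391  0.121 ] yaw -129.88 Ft [-0.68  0.59 -5.15] Mt [-0.069 -0.117  0.088] gap 0.0076 j [ 0.285  0.253 -0.414  0.001 -0.901 -0.982]
```

Emit:
{"method": "move_arm", "body": {"targets": [0,0,0.04,0,0,7,-1,0,0,0.04,0,0,7,-1,0,0,0.04,0,0,7,-1]}}

```text
time_s: 23.82
tool_pos: [0.5493, -0.0392, 0.1206]
ee_rot: [-1.153, 2.919, -0.001]
wrist_force: [-0.0, -0.2, 5.8]
finger_gap: 0.0079
```

```bash
python3 -c "
from h import *
stat()"
```

```text
t 23.82 pos [ 0.5493 -0.0392  0.1206] yaw -136.88 Ft [ 0.18 -0.16 -5.83] Mt [ 0.074 -0.043  0.054] gap 0.0079 j [ 2.850e-01  2.540e-01 -4.140e-01  1.000e-03 -9.000e-01 -1.104e+00]
```

Emit:
{"method": "move_arm", "body": {"targets": [0,0,0.04,0,0,7,-1,0,0,0.04,0,0,7,-1,0,0,0.04,0,0,7,-1]}}

```text
time_s: 24.2
tool_pos: [0.5493, -0.0392, 0.1203]
ee_rot: [-0.973, 2.984, -0.001]
wrist_force: [1.2, -1.3, 7.9]
finger_gap: 0.008
```

```bash
python3 -c "
from h import *
stat(); go((.5515,.0448,.1195),-119.8)"
```

```text
t 24.2 pos [ 0.5493 -0.0392  0.1203] yaw -143.89 Ft [-0.19 -1.78 -7.87] Mt [0.255 0.012 0.094] gap 0.008 j [ 2.850e-01  2.540e-01 -4.150e-01  1.000e-03 -8.990e-01 -1.226e+00]
shift cm [-5.13  6.66  0.08] turn [ -0.12   0.12 -24.09] j6 -70.2 yaw -143.89
```

Emit:
{"method": "move_arm", "body": {"targets": [0,0,0,0,0,0,-0.4,0,0,0,0,0,0,-0.4,0,0,-3.5,0,0,0,-0.4,-2.6,3.3,-3.5,0,0,-10,-0.4,-5.15,6.6,-3.5,0,0,-20,-0.4,-5.15,6.6,-3.5,0,0,-24.1,-0.4,-5.15,6.6,-3.5,0,0,-24.1,-0.4,-5.15,6.6,0,0,0,-24.1,-0.4,-5.15,6.6,0,0,0,-24.1,-0.4,-5.15,6.6,0,0,0,-24.1,-0.4]}}

```text
time_s: 25.45
tool_pos: [0.5512, 0.044, 0.1195]
ee_rot: [1.574, -2.719, 0.001]
wrist_force: [0.0, 1.2, 1.1]
finger_gap: 0.0261
```

```bash
python3 -c "
from h import *
stat(); go((.5517,.0449,.1195),-119.8)"
```

```text
t 25.45 pos [0.5512 0.044  0.1195] yaw -119.86 Ft [-1.02  0.57 -1.05] Mt [0.03  0.002 0.04 ] gap 0.0261 j [ 0.434  0.26  -0.409  0.001 -0.902 -0.956]
shift cm [-0.1 -0.   0. ] turn [-0.02 -0.01 -0.06] j6 -54.8 yaw -119.86
```

Emit:
{"method": "move_arm", "body": {"targets": [-0.1,0,0,0,0,0,-1,-0.1,0,0,0,0,0,-1,-0.1,0,0,0,0,0,-1,-0.1,0,0,0,0,0,-1,-0.1,0,0.03,0,0,6,-1,-0.1,0,0.03,0,0,6,-1,-0.1,0,0.03,0,0,6,-1]}}

```text
time_s: 26.32
tool_pos: [0.5522, 0.0452, 0.1198]
ee_rot: [-1.43, 2.795, -0.001]
wrist_force: [0.6, -3.1, 5.7]
finger_gap: 0.0082
```

```bash
python3 -c "
from h import *
stat()"
```

```text
t 26.32 pos [0.5522 0.0452 0.1198] yaw -125.79 Ft [ 2.14 -2.35 -5.68] Mt [0.558 0.656 0.116] gap 0.0082 j [ 4.360e-01  2.600e-01 -4.080e-01  1.000e-03 -9.010e-01 -1.061e+00]
```

Emit:
{"method": "move_arm", "body": {"targets": [0,0,0.03,0,0,6,-1,0,0,0.03,0,0,6,-1,0,0,0.03,0,0,6,-1]}}

```text
time_s: 26.7
tool_pos: [0.5523, 0.0451, 0.1196]
ee_rot: [-1.282, 2.866, -0.002]
wrist_force: [0.0, -2.2, 7.6]
finger_gap: 0.0079
```

```bash
python3 -c "
from h import *
stat()"
```

```text
t 26.7 pos [0.5523 0.0451 0.1196] yaw -131.79 Ft [ 1.61 -1.52 -7.64] Mt [0.707 0.65  0.104] gap 0.0079 j [ 4.360e-01  2.610e-01 -4.080e-01  1.000e-03 -9.000e-01 -1.166e+00]
```

Emit:
{"method": "move_arm", "body": {"targets": [0,0,0.03,0,0,6,-1,0,0,0.03,0,0,6,-1,0,0,0.03,0,0,6,-1]}}

```text
time_s: 27.08
tool_pos: [0.5524, 0.0451, 0.1195]
ee_rot: [-1.131, 2.928, -0.002]
wrist_force: [0.6, -4.2, 7.6]
finger_gap: 0.0077
```

```bash
python3 -c "
from h import *
stat()"
```

```text
t 27.07 pos [0.5524 0.0451 0.1195] yaw -137.77 Ft [ 2.31 -3.51 -7.61] Mt [ 0.823  0.76  -0.017] gap 0.0077 j [ 0.436  0.261 -0.408  0.002 -0.9   -1.27 ]
```

Emit:
{"method": "move_arm", "body": {"targets": [0,0,0.03,0,0,5,-1,0,0,0.03,0,0,5,-1,0,0,0.03,0,0,5,-1]}}

```text
time_s: 27.45
tool_pos: [0.5525, 0.045, 0.1194]
ee_rot: [-1.003, 2.975, -0.002]
wrist_force: [0.1, -2.3, 8.7]
finger_gap: 0.0081
```

```bash
python3 -c "
from h import *
stat()"
```

```text
t 27.45 pos [0.5525 0.045  0.1194] yaw -142.74 Ft [ 1.3  -1.87 -8.74] Mt [ 0.896  0.923 -0.225] gap 0.0081 j [ 0.436  0.261 -0.408  0.002 -0.899 -1.357]
```

```bash
python3 -c "
from h import *
go((.4650,-.0360,.1195),-138.3)"
```

```text
shift cm [11.87 -1.15 -0.03] turn [-0.12  0.11 -4.44] j6 -77.8 yaw -142.74
```

Emit:
{"method": "move_arm", "body": {"targets": [0,0,0,0,0,0,-0.4,0,0,0,0,0,0,-0.4,0,0,-3.5,0,0,0,-0.4,6,-0.5,-3.5,0,0,-2,-0.4,11.9,-1.1,-3.5,0,0,-4.4,-0.4,11.9,-1.1,-3.5,0,0,-4.4,-0.4,11.9,-1.1,-0.1,0,0,-4.4,-0.4,11.9,-1.1,-0.1,0,0,-4.4,-0.4,11.9,-1.1,-0.1,0,0,-4.4,-0.4]}}

```text
time_s: 28.58
tool_pos: [0.4638, -0.0352, 0.1192]
ee_rot: [1.116, -2.936, 0.001]
wrist_force: [0.6, -0.3, 0.4]
finger_gap: 0.0261
```

```bash
python3 -c "
from h import *
stat(); go((.4650,-.0360,.1195),-138.3)"
```

```text
t 28.57 pos [ 0.4638 -0.0352  0.1192] yaw -138.37 Ft [-0.26 -0.68 -0.41] Mt [-0.006 -0.062 -0.031] gap 0.0261 j [ 0.35   0.122 -0.592  0.    -0.857 -1.194]
shift cm [-0.03 -0.14 -0.03] turn [-0.02 -0.02 -0.07] j6 -68.4 yaw -138.37
```

Emit:
{"method": "move_arm", "body": {"targets": [0,-0.1,0,0,0,0,-1,0,-0.1,0,0,0,0,-1,0,-0.1,0,0,0,0,-1,0,-0.1,0,0,0,0,-1,0,-0.1,0.03,0,0,6,-1,0,-0.1,0.03,0,0,6,-1,0,-0.1,0.03,0,0,6,-1]}}

```text
time_s: 29.45
tool_pos: [0.4651, -0.0364, 0.1195]
ee_rot: [-0.96, 2.989, -0.002]
wrist_force: [2.8, -4.2, 4.2]
finger_gap: 0.0079
```

```bash
python3 -c "
from h import *
stat()"
```

```text
t 29.45 pos [ 0.4651 -0.0364  0.1195] yaw -144.37 Ft [ 0.17 -5.06 -4.15] Mt [1.865 0.284 0.064] gap 0.0079 j [ 3.470e-01  1.220e-01 -5.910e-01  1.000e-03 -8.550e-01 -1.297e+00]
```

Emit:
{"method": "move_arm", "body": {"targets": [0,0,0.03,0,0,5,-1,0,0,0.03,0,0,5,-1,0,0,0.03,0,0,5,-1]}}

```text
time_s: 29.82
tool_pos: [0.4652, -0.0364, 0.1194]
ee_rot: [-0.83, 3.027, -0.002]
wrist_force: [1.5, -4.5, 6.7]
finger_gap: 0.0082
```

```bash
python3 -c "
from h import *
stat()"
```

```text
t 29.82 pos [ 0.4652 -0.0364  0.1194] yaw -149.34 Ft [ 1.   -4.64 -6.67] Mt [ 1.665  0.343 -0.118] gap 0.0082 j [ 0.347  0.122 -0.591  0.002 -0.855 -1.384]
```

Emit:
{"method": "move_arm", "body": {"targets": [0,0,0.01,0,0,3,-1,0,0,0.01,0,0,3,-1,0,0,0.01,0,0,3,-1]}}

```text
time_s: 30.2
tool_pos: [0.4651, -0.0364, 0.1193]
ee_rot: [-0.751, 3.048, -0.002]
wrist_force: [2.3, -4.5, 7.2]
finger_gap: 0.0079
```

```bash
python3 -c "
from h import *
stat();go((.4680,.0476,.1195),-157.6)"
```

```text
t 30.2 pos [ 0.4651 -0.0364  0.1193] yaw -152.32 Ft [ 0.07 -5.07 -7.18] Mt [ 1.664  0.392 -0.313] gap 0.0079 j [ 0.347  0.123 -0.591  0.002 -0.855 -1.436]
shift cm [-4.16  7.31 -0.02] turn [-0.09  0.13  5.28] j6 -82.3 yaw -152.32
```

Emit:
{"method": "move_arm", "body": {"targets": [0,0,0,0,0,0,-0.4,0,0,0,0,0,0,-0.4,0,0,-3.5,0,0,0,-0.4,-2.1,3.6,-3.5,0,0,3,-0.4,-4.15,7.25,-3.5,0,0,5.3,-0.4,-4.15,7.25,-3.5,0,0,5.3,-0.4,-4.15,7.25,-0.1,0,0,5.3,-0.4,-4.15,7.25,-0.1,0,0,5.3,-0.4,-4.15,7.25,-0.1,0,0,5.3,-0.4]}}

```text
time_s: 31.32
tool_pos: [0.4673, 0.047, 0.1195]
ee_rot: [0.608, -3.082, 0.001]
wrist_force: [-0.1, 0.1, 0.1]
finger_gap: 0.0255
```

```bash
python3 -c "
from h import *
stat();go((.4680,.0476,.1195),-157.6)"
```

```text
t 31.32 pos [0.4673 0.047  0.1195] yaw -157.7 Ft [ 0.09  0.12 -0.06] Mt [-0.02  -0.072  0.017] gap 0.0255 j [ 0.521  0.129 -0.582  0.    -0.86  -1.703]
shift cm [-0.09  0.03  0.  ] turn [-0.02 -0.01 -0.1 ] j6 -97.6 yaw -157.7
```

Emit:
{"method": "move_arm", "body": {"targets": [-0.1,0,0,0,0,0,-1,-0.1,0,0,0,0,0,-1,-0.1,0,0,0,0,0,-1,-0.1,0,0,0,0,0,-1,-0.1,0,0.03,0,0,6,-1,-0.1,0,0.03,0,0,6,-1,-0.1,0,0.03,0,0,6,-1]}}

```text
time_s: 32.2
tool_pos: [0.4686, 0.0475, 0.1198]
ee_rot: [-0.445, 3.108, -0.0]
wrist_force: [-1.0, -2.8, 7.7]
finger_gap: 0.0079
```

```bash
python3 -c "
from h import *
stat()"
```

```text
t 32.2 pos [0.4686 0.0475 0.1198] yaw -163.69 Ft [ 1.68 -2.38 -7.67] Mt [0.641 0.721 0.137] gap 0.0079 j [ 5.210e-01  1.300e-01 -5.810e-01  1.000e-03 -8.590e-01 -1.808e+00]
```

Emit:
{"method": "move_arm", "body": {"targets": [0,0,0.03,0,0,5,-1,0,0,0.03,0,0,5,-1,0,0,0.03,0,0,5,-1]}}

```text
time_s: 32.58
tool_pos: [0.4686, 0.0474, 0.1197]
ee_rot: [-0.31, 3.125, -0.0]
wrist_force: [-1.6, -3.1, 10.5]
finger_gap: 0.0079
```

```bash
python3 -c "
from h import *
stat()"
```

```text
t 32.58 pos [0.4686 0.0474 0.1197] yaw -168.67 Ft [  2.11  -2.69 -10.49] Mt [0.735 0.883 0.078] gap 0.0079 j [ 5.210e-01  1.300e-01 -5.810e-01  1.000e-03 -8.580e-01 -1.895e+00]
```

Emit:
{"method": "move_arm", "body": {"targets": [0,0,0,0,0,5,-1,0,0,0,0,0,5,-1,0,0,0,0,0,5,-1]}}

```text
time_s: 32.95
tool_pos: [0.4686, 0.0474, 0.1196]
ee_rot: [-0.174, 3.135, -0.001]
wrist_force: [-2.0, -2.7, 9.0]
finger_gap: 0.0079
```

```bash
python3 -c "
from h import *
stat()"
```

```text
t 32.95 pos [0.4686 0.0474 0.1196] yaw -173.66 Ft [ 2.28 -2.44 -9.01] Mt [ 1.018  0.639 -0.103] gap 0.0079 j [ 5.210e-01  1.300e-01 -5.810e-01  1.000e-03 -8.580e-01 -1.982e+00]
```

Emit:
{"method": "move_arm", "body": {"targets": [0,0,0,0,0,3,-1,0,0,0,0,0,3,-1,0,0,0,0,0,3,-1]}}

```text
time_s: 33.33
tool_pos: [0.4686, 0.0474, 0.1196]
ee_rot: [-0.092, 3.139, -0.001]
wrist_force: [-1.5, -2.2, 7.6]
finger_gap: 0.0081
```

```bash
python3 -c "
from h import *
stat();go((.5490,-.0391,.1195),-143.9)"
```

```text
t 33.33 pos [0.4686 0.0474 0.1196] yaw -176.64 Ft [ 1.57 -2.14 -7.61] Mt [ 1.134  0.549 -0.261] gap 0.0081 j [ 5.210e-01  1.300e-01 -5.810e-01  1.000e-03 -8.580e-01 -2.034e+00]
shift cm [-7.52 -9.1   0.02] turn [ -0.05   0.08 -32.74] j6 -116.6 yaw -176.64
```

Nut 2 is snug (−0.26) at −176.6°. Next, nut 4.

Emit:
{"method": "move_arm", "body": {"targets": [0,0,0,0,0,0,-0.4,0,0,0,0,0,0,-0.4,0,0,-3.5,0,0,-5,-0.4,-2.5,-3,-3.5,0,0,-15,-0.4,-5,-6,-3.5,0,0,-25,-0.4,-7.5,-9.1,-3.5,0,0,-32.7,-0.4,-7.5,-9.1,-3.5,0,0,-32.7,-0.4,-7.5,-9.1,-0.05,0,0,-32.7,-0.4,-7.5,-9.1,-0.05,0,0,-32.7,-0.4,-7.5,-9.1,-0.05,0,0,-32.7,-0.4]}}

```text
time_s: 34.58
tool_pos: [0.5483, -0.0385, 0.1196]
ee_rot: [-0.971, 2.987, -0.001]
wrist_force: [0.4, 0.2, 1.0]
finger_gap: 0.0255
```

```bash
python3 -c "
from h import *
stat();go((.5490,-.0391,.1195),-143.9)"
```

```text
t 34.58 pos [ 0.5483 -0.0385  0.1196] yaw -143.98 Ft [-0.44 -0.09 -1.01] Mt [-0.018 -0.032  0.032] gap 0.0255 j [ 0.287  0.255 -0.416  0.    -0.9   -1.229]
shift cm [-0.02 -0.09  0.01] turn [-0.03  0.01 -0.08] j6 -70.4 yaw -143.98
```

Emit:
{"method": "move_arm", "body": {"targets": [0,-0.1,0,0,0,0,-1,0,-0.1,0,0,0,0,-1,0,-0.1,0,0,0,0,-1,0,-0.1,0,0,0,0,-1,0,-0.1,0.03,0,0,6,-1,0,-0.1,0.03,0,0,6,-1,0,-0.1,0.03,0,0,6,-1]}}

```text
time_s: 35.45
tool_pos: [0.5494, -0.0394, 0.12]
ee_rot: [-0.813, 3.032, -0.0]
wrist_force: [-1.6, 1.9, 7.8]
finger_gap: 0.008
```

```bash
python3 -c "
from h import *
stat()"
```

```text
t 35.45 pos [ 0.5494 -0.0394  0.12  ] yaw -149.99 Ft [ 0.39  2.44 -7.79] Mt [-0.95   0.292  0.092] gap 0.008 j [ 0.284  0.255 -0.414  0.    -0.899 -1.331]
```

Emit:
{"method": "move_arm", "body": {"targets": [0,0,0.02,0,0,5,-1,0,0,0.02,0,0,5,-1,0,0,0.02,0,0,5,-1]}}

```text
time_s: 35.83
tool_pos: [0.5495, -0.0394, 0.1199]
ee_rot: [-0.68, 3.065, -0.0]
wrist_force: [-1.7, 2.4, 8.5]
finger_gap: 0.0077
```

```bash
python3 -c "
from h import *
stat()"
```

```text
t 35.83 pos [ 0.5495 -0.0394  0.1199] yaw -154.98 Ft [ 0.5   2.85 -8.46] Mt [-0.842  0.504  0.101] gap 0.0077 j [ 0.284  0.255 -0.414  0.    -0.899 -1.419]
```

Emit:
{"method": "move_arm", "body": {"targets": [0,0,0,0,0,5,-1,0,0,0,0,0,5,-1,0,0,0,0,0,5,-1]}}

```text
time_s: 36.2
tool_pos: [0.5495, -0.0395, 0.1198]
ee_rot: [-0.546, 3.091, -0.0]
wrist_force: [-1.8, 0.9, 7.0]
finger_gap: 0.0081
```

```bash
python3 -c "
from h import *
stat()"
```

```text
t 36.2 pos [ 0.5495 -0.0395  0.1198] yaw -159.96 Ft [ 1.39  1.44 -7.03] Mt [-0.619  0.483 -0.042] gap 0.0081 j [ 2.840e-01  2.560e-01 -4.140e-01  1.000e-03 -8.990e-01 -1.506e+00]
```

Emit:
{"method": "move_arm", "body": {"targets": [0,0,0,0,0,4,-1,0,0,0,0,0,4,-1,0,0,0,0,0,4,-1]}}

```text
time_s: 36.58
tool_pos: [0.5495, -0.0395, 0.1197]
ee_rot: [-0.438, 3.109, -0.0]
wrist_force: [-0.5, 0.4, 6.3]
finger_gap: 0.0081
```

```bash
python3 -c "
from h import *
stat();go((.5520,.0449,.1190),-142.7)"
```

```text
t 36.58 pos [ 0.5495 -0.0395  0.1197] yaw -163.95 Ft [ 0.3   0.54 -6.28] Mt [-0.437  0.404 -0.261] gap 0.0081 j [ 2.840e-01  2.560e-01 -4.150e-01  1.000e-03 -8.980e-01 -1.575e+00]
shift cm [-2.57  8.05  0.07] turn [ -0.06   0.12 -21.25] j6 -90.3 yaw -163.95
```

Emit:
{"method": "move_arm", "body": {"targets": [0,0,0,0,0,0,-0.4,0,0,0,0,0,0,-0.4,0,0,-3.5,0,0,-2,-0.4,-1.3,4,-3.5,0,0,-12,-0.4,-2.6,8,-3.5,0,0,-21.2,-0.4,-2.6,8,-3.5,0,0,-21.2,-0.4,-2.6,8,0,0,0,-21.2,-0.4,-2.6,8,0,0,0,-21.2,-0.4,-2.6,8,0,0,0,-21.2,-0.4]}}

```text
time_s: 37.7
tool_pos: [0.552, 0.044, 0.119]
ee_rot: [-1.001, 2.978, -0.001]
wrist_force: [-0.3, 0.1, -0.1]
finger_gap: 0.0257
```

```bash
python3 -c "
from h import *
stat();go((.5520,.0449,.1190),-142.7)"
```

```text
t 37.7 pos [0.552 0.044 0.119] yaw -142.84 Ft [0.2  0.23 0.14] Mt [-0.026 -0.029  0.044] gap 0.0257 j [ 4.340e-01  2.620e-01 -4.080e-01  1.000e-03 -9.010e-01 -1.356e+00]
shift cm [-0.06  0.07  0.  ] turn [-0.03 -0.   -0.14] j6 -77.7 yaw -142.84
```

Emit:
{"method": "move_arm", "body": {"targets": [-0.06,0.05,0,0,0,0,-1,-0.06,0.05,0,0,0,0,-1,-0.06,0.05,0,0,0,0,-1,-0.06,0.05,0,0,0,0,-1,-0.06,0.05,0,0,0,0,-1]}}

```text
time_s: 38.33
tool_pos: [0.5525, 0.045, 0.1196]
ee_rot: [-1.002, 2.976, -0.001]
wrist_force: [-0.3, -2.1, 6.5]
finger_gap: 0.0078
```

```bash
python3 -c "
from h import *
stat()"
```

```text
t 38.33 pos [0.5525 0.045  0.1196] yaw -142.77 Ft [ 1.51 -1.44 -6.53] Mt [ 0.482  0.628 -0.249] gap 0.0078 j [ 4.350e-01  2.610e-01 -4.070e-01  1.000e-03 -9.010e-01 -1.357e+00]
```

Emit:
{"method": "move_arm", "body": {"targets": [0,0,0,0,0,1,-1,0,0,0,0,0,1,-1,0,0,0,0,0,1,-1]}}

```text
time_s: 38.7
tool_pos: [0.5525, 0.045, 0.1196]
ee_rot: [-0.977, 2.984, -0.001]
wrist_force: [-0.4, -1.6, 6.0]
finger_gap: 0.0079
```

```bash
python3 -c "
from h import *
stat();go((.4650,-.0360,.1190),-152.3)"
```

```text
t 38.7 pos [0.5525 0.045  0.1196] yaw -143.74 Ft [ 1.28 -1.04 -5.98] Mt [ 0.536  0.598 -0.46 ] gap 0.0079 j [ 4.350e-01  2.610e-01 -4.070e-01  1.000e-03 -9.010e-01 -1.374e+00]
shift cm [11.85 -1.35  0.04] turn [-0.07  0.09  8.56] j6 -78.7 yaw -143.74
```

```bash
python3 -c "
from h import *
for i in range(5):
    arm.get_image('side'); s=arm.read_state(); print(round(s['time_s'],2),s['moment'].round(3),s['wrist_force'].round(1))"
```

```text
38.75 [-0.818  0.217  0.4  ] [-0.5 -1.8  6.7]
38.8 [-0.775  0.115  0.444] [-1.2 -1.7  6. ]
38.85 [-0.771  0.165  0.416] [-0.  -2.3  5.3]
38.9 [-0.765  0.144  0.455] [-0.3 -1.9  6.1]
38.95 [-0.778  0.178  0.489] [-0.8 -2.3  6.6]
```

```bash
cat > m.py <<'E'
from h import *
a=[]
for i in range(3):
    s=arm.read_state(); T=Rn.from_rotvec(s['ee_rot']).as_matrix(); a.append((T.T@s['moment'])[2])
    if i<2: arm.get_image('side')
print(np.round(a,3),'mean',np.mean(a).round(3)); stat()
E
echo
```

```text
(no output)
```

Emit:
{"method": "move_arm", "body": {"targets": [0,0,0,0,0,-8,-1,0,0,0,0,0,-8,-1,0,0,0,0,0,-8,-1]}}

```text
time_s: 39.33
tool_pos: [0.5524, 0.0451, 0.1197]
ee_rot: [-1.182, 2.909, -0.001]
wrist_force: [-1.6, -0.5, 7.3]
finger_gap: 0.0078
```

```bash
python3 m.py
```

```text
[-0.246 -0.308 -0.288] mean -0.281
t 39.42 pos [0.5525 0.045  0.1197] yaw -135.76 Ft [ 1.34 -0.98 -7.44] Mt [-0.005  0.725 -0.288] gap 0.008 j [ 4.350e-01  2.610e-01 -4.070e-01  1.000e-03 -9.010e-01 -1.235e+00]
```

Emit:
{"method": "move_arm", "body": {"targets": [0,0,0,0,0,2,-1,0,0,0,0,0,2,-1]}}

```text
time_s: 39.67
tool_pos: [0.5525, 0.0451, 0.1197]
ee_rot: [-1.131, 2.929, -0.001]
wrist_force: [-1.5, -1.6, 6.5]
finger_gap: 0.0081
```

```bash
python3 m.py
```

```text
[-0.212 -0.245 -0.174] mean -0.21
t 39.77 pos [0.5525 0.045  0.1196] yaw -137.77 Ft [ 2.42 -0.8  -7.09] Mt [ 0.147  0.812 -0.174] gap 0.0079 j [ 4.35e-01  2.61e-01 -4.07e-01  1.00e-03 -9.01e-01 -1.27e+00]
```

Emit:
{"method": "move_arm", "body": {"targets": [0,0,0,0,0,2,-1,0,0,0,0,0,2,-1]}}

```text
time_s: 40.02
tool_pos: [0.5525, 0.045, 0.1196]
ee_rot: [-1.079, 2.948, -0.001]
wrist_force: [-1.1, -2.4, 6.6]
finger_gap: 0.0075
```

```bash
python3 m.py
```

```text
[-0.289 -0.257 -0.27 ] mean -0.272
t 40.12 pos [0.5525 0.045  0.1196] yaw -139.76 Ft [ 1.93 -0.38 -6.8 ] Mt [ 0.28  0.69 -0.27] gap 0.0079 j [ 4.350e-01  2.610e-01 -4.070e-01  1.000e-03 -9.010e-01 -1.304e+00]
```

Emit:
{"method": "move_arm", "body": {"targets": [0,0,0,0,0,-10,-1,0,0,0,0,0,-10,-1,0,0,0,0,0,-5,-1,0,0,0,0,0,-5,-1,0,0,0,0,0,-5,-1]}}

```text
time_s: 40.75
tool_pos: [0.5525, 0.0451, 0.1197]
ee_rot: [-1.207, 2.899, -0.001]
wrist_force: [-2.3, -2.1, 7.7]
finger_gap: 0.0076
```

```bash
python3 m.py
```

```text
[0.063 0.093 0.059] mean 0.072
t 40.85 pos [0.5524 0.045  0.1197] yaw -134.8 Ft [ 2.22  0.17 -6.42] Mt [0.004 0.717 0.059] gap 0.0078 j [ 4.350e-01  2.610e-01 -4.070e-01  1.000e-03 -9.010e-01 -1.218e+00]
```

Emit:
{"method": "move_arm", "body": {"targets": [0,0,0,0,0,6,-1,0,0,0,0,0,6,-1,0,0,0,0,0,6,-1]}}

```text
time_s: 41.22
tool_pos: [0.5525, 0.045, 0.1196]
ee_rot: [-1.054, 2.958, -0.001]
wrist_force: [-1.0, -1.9, 5.6]
finger_gap: 0.0077
```

```bash
python3 m.py; python3 -c "
from h import *
go((.4650,-.0360,.1190),-152.3)"
```

```text
[-0.074 -0.093 -0.115] mean -0.094
t 41.33 pos [0.5525 0.045  0.1196] yaw -140.78 Ft [ 1.68 -0.86 -6.93] Mt [ 0.387  0.591 -0.115] gap 0.008 j [ 4.350e-01  2.610e-01 -4.070e-01  1.000e-03 -9.010e-01 -1.322e+00]
shift cm [11.91 -0.74  0.04] turn [-0.06  0.1  11.52] j6 -75.7 yaw -140.78
```

Emit:
{"method": "move_arm", "body": {"targets": [0,0,0,0,0,-4,-1,0,0,0,0,0,2,-1,0,0,0,0,0,2,-1,0,0,0,0,0,2,-1]}}

```text
time_s: 41.82
tool_pos: [0.5525, 0.045, 0.1196]
ee_rot: [-1.002, 2.976, -0.001]
wrist_force: [-0.8, -2.1, 5.5]
finger_gap: 0.0079
```

```bash
python3 m.py; python3 -c "
from h import *
go((.4650,-.0360,.1190),-152.3)"
```

```text
[-0.122 -0.037 -0.161] mean -0.106
t 41.92 pos [0.5525 0.045  0.1196] yaw -142.78 Ft [ 1.85 -1.55 -6.56] Mt [ 0.612  0.58  -0.161] gap 0.0078 j [ 4.350e-01  2.610e-01 -4.070e-01  1.000e-03 -9.010e-01 -1.357e+00]
shift cm [11.87 -1.16  0.04] turn [-0.06  0.1   9.52] j6 -77.7 yaw -142.78
```

Emit:
{"method": "move_arm", "body": {"targets": [0,0,0,0,0,-1,-1,0,0,0,0,0,-1,-1,0,0,0,0,0,-1,-0.4,0,0,0,0,0,-1,-0.4,0,0,-3.5,0,0,0,-0.4,6,-0.6,-3.5,0,0,5,-0.4,11.9,-1.1,-3.5,0,0,9.5,-0.4,11.9,-1.1,-3.5,0,0,9.5,-0.4,11.9,-1.1,0,0,0,9.5,-0.4,11.9,-1.1,0,0,0,9.5,-0.4,11.9,-1.1,0,0,0,9.5,-0.4]}}

```text
time_s: 43.3
tool_pos: [0.4643, -0.0353, 0.1189]
ee_rot: [0.753, -3.05, 0.001]
wrist_force: [1.0, -0.3, 0.1]
finger_gap: 0.0257
```

```bash
python3 -c "
from h import *
stat();go((.4650,-.0361,.1190),-152.3)"
```

```text
t 43.3 pos [ 0.4643 -0.0353  0.1189] yaw -152.26 Ft [-0.75 -0.68 -0.14] Mt [-0.013 -0.019  0.022] gap 0.0257 j [ 3.490e-01  1.230e-01 -5.910e-01  1.000e-03 -8.570e-01 -1.436e+00]
shift cm [-0.02 -0.1  -0.01] turn [-0.02 -0.01  0.04] j6 -82.3 yaw -152.26
```

Emit:
{"method": "move_arm", "body": {"targets": [0,-0.1,0,0,0,0,-1,0,-0.1,0,0,0,0,-1,0,-0.1,0,0,0,0,-1,0,-0.1,0,0,0,0,-1,0,-0.1,0,0,0,-6.5,-1,0,-0.1,0,0,0,-6.5,-1,0,-0.1,0,0,0,-1.5,-1,0,-0.1,0,0,0,-1.5,-1,0,-0.1,0,0,0,-1.5,-1]}}

```text
time_s: 44.42
tool_pos: [0.4652, -0.0365, 0.1193]
ee_rot: [-0.792, 3.038, -0.001]
wrist_force: [0.9, -3.7, 6.1]
finger_gap: 0.0079
```

```bash
python3 m.py; python3 -c "
from h import *
go((.4682,.0474,.1190),-176.6)"
```

```text
[-0.061 -0.062 -0.083] mean -0.069
t 44.52 pos [ 0.4652 -0.0365  0.1193] yaw -150.78 Ft [-0.17 -3.46 -6.59] Mt [ 1.142  0.179 -0.083] gap 0.0076 j [ 3.460e-01  1.230e-01 -5.900e-01  1.000e-03 -8.550e-01 -1.408e+00]
shift cm [-4.36  7.17  0.03] turn [-0.04  0.12 25.82] j6 -80.6 yaw -150.78
```

Emit:
{"method": "move_arm", "body": {"targets": [0,0,0,0,0,0,-0.4,0,0,0,0,0,0,-0.4,0,0,-3.5,0,0,5,-0.4,-2.2,3.6,-3.5,0,0,15,-0.4,-4.35,7.15,-3.5,0,0,25.5,-0.4,-4.35,7.15,-3.5,0,0,25.8,-0.4,-4.35,7.15,0,0,0,25.8,-0.4,-4.35,7.15,0,0,0,25.8,-0.4,-4.35,7.15,0,0,0,25.8,-0.4]}}

```text
time_s: 45.65
tool_pos: [0.4674, 0.0469, 0.1189]
ee_rot: [0.094, -3.14, 0.001]
wrist_force: [0.1, -1.0, 0.0]
finger_gap: 0.0259
```

```bash
python3 -c "
from h import *
stat();go((.4682,.0474,.1190),-176.6)"
```

```text
t 45.65 pos [0.4674 0.0469 0.1189] yaw -176.57 Ft [-0.08 -0.98 -0.  ] Mt [-0.032 -0.04  -0.041] gap 0.0259 j [ 0.521  0.13  -0.583  0.    -0.858 -2.032]
shift cm [-0.08  0.05 -0.01] turn [-0.02 -0.    0.03] j6 -116.4 yaw -176.57
```

Emit:
{"method": "move_arm", "body": {"targets": [-0.08,0.05,0,0,0,0,-1,-0.08,0.05,0,0,0,0,-1,-0.08,0.05,0,0,0,0,-1,-0.08,0.05,0,0,0,0,-1,-0.08,0.05,0,0,0,-6,-1,-0.08,0.05,0,0,0,-6,-1,-0.08,0.05,0,0,0,-1,-1,-0.08,0.05,0,0,0,-1,-1,-0.08,0.05,0,0,0,-1,-1]}}

```text
time_s: 46.78
tool_pos: [0.4685, 0.0474, 0.1195]
ee_rot: [-0.122, 3.138, -0.001]
wrist_force: [-0.0, -4.5, 5.9]
finger_gap: 0.008
```

```bash
python3 m.py; python3 -c "
from h import *
go((.5490,-.0393,.1190),-163.95)"
```

```text
[-0.279 -0.248 -0.24 ] mean -0.255
t 46.88 pos [0.4685 0.0474 0.1195] yaw -175.56 Ft [ 1.67 -3.27 -6.11] Mt [ 1.312  0.375 -0.24 ] gap 0.0079 j [ 5.210e-01  1.300e-01 -5.810e-01  1.000e-03 -8.580e-01 -2.015e+00]
shift cm [-7.35 -9.27  0.06] turn [ -0.03   0.08 -11.61] j6 -115.5 yaw -175.56
```

Emit:
{"method": "move_arm", "body": {"targets": [0,0,0,0,0,0,-0.4,0,0,0,0,0,0,-0.4,0,0,-3.5,0,0,0,-0.4,-2.5,-3,-3.5,0,0,-4,-0.4,-5,-6,-3.5,0,0,-8,-0.4,-7.35,-9.25,-3.5,0,0,-11.6,-0.4,-7.35,-9.25,-3.5,0,0,-11.6,-0.4,-7.35,-9.25,0,0,0,-11.6,-0.4,-7.35,-9.25,0,0,0,-11.6,-0.4,-7.35,-9.25,0,0,0,-11.6,-0.4]}}

```text
time_s: 48.12
tool_pos: [0.5486, -0.0385, 0.1192]
ee_rot: [-0.438, 3.11, -0.0]
wrist_force: [-0.2, 0.2, 0.6]
finger_gap: 0.0259
```

```bash
python3 -c "
from h import *
stat();go((.5490,-.0393,.1190),-163.95)"
```

```text
t 48.12 pos [ 0.5486 -0.0385  0.1192] yaw -163.96 Ft [ 0.14  0.26 -0.64] Mt [-0.04  -0.068 -0.025] gap 0.0259 j [ 0.286  0.256 -0.416  0.    -0.899 -1.578]
shift cm [-0.01 -0.09  0.02] turn [-0.02  0.03 -0.01] j6 -90.4 yaw -163.96
```

Emit:
{"method": "move_arm", "body": {"targets": [0,-0.1,0,0,0,0,-1,0,-0.1,0,0,0,0,-1,0,-0.1,0,0,0,0,-1,0,-0.1,0,0,0,0,-1,0,-0.1,0,0,0,-6,-1,0,-0.1,0,0,0,-6,-1,0,-0.1,0,0,0,-1,-1,0,-0.1,0,0,0,-1,-1,0,-0.1,0,0,0,-1,-1]}}

```text
time_s: 49.25
tool_pos: [0.5494, -0.0396, 0.1198]
ee_rot: [-0.465, 3.105, -0.0]
wrist_force: [-1.0, 0.9, 6.8]
finger_gap: 0.0082
```

```bash
python3 m.py; python3 -c "
from h import *
go((.5522,.0449,.1190),-141.8)"
```

```text
[-0.067 -0.072 -0.131] mean -0.09
t 49.35 pos [ 0.5494 -0.0396  0.1198] yaw -162.97 Ft [ 1.17  1.19 -6.76] Mt [-0.583  0.427 -0.131] gap 0.0077 j [ 0.284  0.255 -0.415  0.    -0.899 -1.558]
shift cm [-2.74  7.99  0.08] turn [ -0.04   0.12 -21.17] j6 -89.3 yaw -162.97
```

```bash
python3 -c "
from h import *
go((.4650,-.0361,.1190),-150.8)"
```

```text
shift cm [7.97 2.8  0.06] turn [ -0.03   0.13 -12.17] j6 -89.3 yaw -162.97
```

Emit:
{"method": "move_arm", "body": {"targets": [0,0,0,0,0,0,-0.4,0,0,0,0,0,0,-0.4,0,0,-3.5,0,0,0,-0.4,4,1.4,-3.5,0,0,-6,-0.4,7.95,2.85,-3.5,0,0,-12.2,-0.4,7.95,2.85,-3.5,0,0,-12.2,-0.4,7.95,2.85,0,0,0,-12.2,-0.4,7.95,2.85,0,0,0,-12.2,-0.4,7.95,2.85,0,0,0,-12.2,-0.4]}}

```text
time_s: 50.48
tool_pos: [0.465, -0.0358, 0.1189]
ee_rot: [0.792, -3.04, 0.001]
wrist_force: [1.0, -1.0, 0.1]
finger_gap: 0.0258
```

```bash
python3 -c "
from h import *
stat();go((.4650,-.0361,.1190),-150.8)"
```

```text
t 50.48 pos [ 0.465  -0.0358  0.1189] yaw -150.8 Ft [-0.41 -1.38 -0.09] Mt [-0.03  -0.025 -0.02 ] gap 0.0258 j [ 3.470e-01  1.240e-01 -5.900e-01  1.000e-03 -8.570e-01 -1.409e+00]
shift cm [ 0.01 -0.03 -0.01] turn [-0.02 -0.01  0.  ] j6 -80.7 yaw -150.8
```

Emit:
{"method": "move_arm", "body": {"targets": [0,0,0,0,0,0,-1,0,0,0,0,0,0,-1,0,0,0,0,0,0,-1,0,0,0,0,0,0,-1,0,0,0,0,0,-7,-1,0,0,0,0,0,-7,-1,0,0,0,0,0,-2,-1,0,0,0,0,0,-2,-1,0,0,0,0,0,-2,-1]}}

```text
time_s: 51.6
tool_pos: [0.4654, -0.0362, 0.1194]
ee_rot: [-0.84, 3.025, -0.002]
wrist_force: [2.4, -6.2, 3.8]
finger_gap: 0.0076
```

```bash
python3 m.py
```

```text
[0.007 0.06  0.008] mean 0.025
t 51.7 pos [ 0.4654 -0.0362  0.1194] yaw -148.95 Ft [ 1.87 -6.73 -2.88] Mt [2.162 0.273 0.008] gap 0.0077 j [ 0.347  0.123 -0.59   0.002 -0.855 -1.377]
```

Emit:
{"method": "move_arm", "body": {"targets": [0,0,0,0,0,3,-1,0,0,0,0,0,3,-1,0,0,0,0,0,3,-1]}}

```text
time_s: 52.08
tool_pos: [0.4654, -0.0362, 0.1194]
ee_rot: [-0.761, 3.046, -0.002]
wrist_force: [3.2, -6.1, 3.0]
finger_gap: 0.0079
```

```bash
python3 m.py;python3 -c "
from h import *
go((.5522,.0449,.1190),-141.8)"
```

```text
[-0.23  -0.196 -0.216] mean -0.214
t 52.17 pos [ 0.4654 -0.0362  0.1194] yaw -151.93 Ft [-0.01 -6.34 -3.38] Mt [ 2.247  0.167 -0.216] gap 0.0081 j [ 0.347  0.123 -0.59   0.002 -0.855 -1.429]
shift cm [-11.47   3.07   0.05] turn [ -0.1    0.09 -10.13] j6 -81.9 yaw -151.93
```

Emit:
{"method": "move_arm", "body": {"targets": [0,0,0,0,0,0,-0.4,0,0,0,0,0,0,-0.4,0,0,-3.5,0,0,0,-0.4,-5.7,1.5,-3.5,0,0,-5,-0.4,-11.45,3,-3.5,0,0,-10.1,-0.4,-11.45,3,-3.5,0,0,-10.1,-0.4,-11.45,3,0,0,0,-10.1,-0.4,-11.45,3,0,0,0,-10.1,-0.4,-11.45,3,0,0,0,-10.1,-0.4]}}

```text
time_s: 53.3
tool_pos: [0.5511, 0.0445, 0.1192]
ee_rot: [-1.03, 2.968, -0.0]
wrist_force: [0.9, -0.7, 0.0]
finger_gap: 0.0258
```

```bash
python3 -c "
from h import *
stat();go((.5524,.045,.1190),-141.8)"
```

```text
t 53.3 pos [0.5511 0.0445 0.1192] yaw -141.72 Ft [-0.27 -1.05 -0.01] Mt [ 0.013 -0.08  -0.075] gap 0.0258 j [ 0.435  0.26  -0.409  0.    -0.901 -1.338]
shift cm [-0.13 -0.04  0.02] turn [-0.02  0.01  0.08] j6 -76.7 yaw -141.72
```

Emit:
{"method": "move_arm", "body": {"targets": [-0.13,-0.04,0,0,0,0,-1,-0.13,-0.04,0,0,0,0,-1,-0.13,-0.04,0,0,0,0,-1,-0.13,-0.04,0,0,0,0,-1,-0.13,-0.04,0,0,0,-7.5,-1,-0.13,-0.04,0,0,0,-7.5,-1,-0.13,-0.04,0,0,0,-2.5,-1,-0.13,-0.04,0,0,0,-2.5,-1,-0.13,-0.04,0,0,0,-2.5,-1]}}

```text
time_s: 54.42
tool_pos: [0.5528, 0.0453, 0.1198]
ee_rot: [-1.095, 2.943, -0.001]
wrist_force: [-1.4, -0.5, 6.0]
finger_gap: 0.0078
```

```bash
python3 m.py
```

```text
[-0.045 -0.027 -0.04 ] mean -0.037
t 54.52 pos [0.5528 0.0453 0.1198] yaw -139.18 Ft [ 1.55  0.55 -5.86] Mt [-0.504  0.688 -0.04 ] gap 0.0079 j [ 4.350e-01  2.610e-01 -4.060e-01  1.000e-03 -9.020e-01 -1.294e+00]
```

Emit:
{"method": "move_arm", "body": {"targets": [0,0,0,0,0,3,-1,0,0,0,0,0,3,-1,0,0,0,0,0,3,-1]}}

```text
time_s: 54.9
tool_pos: [0.5529, 0.0452, 0.1198]
ee_rot: [-1.018, 2.97, -0.001]
wrist_force: [-1.3, -0.6, 5.8]
finger_gap: 0.0077
```

```bash
python3 m.py;python3 -c "
from h import *
go((.5492,-.0394,.1190),-163.0)"
```

```text
[-0.275 -0.302 -0.273] mean -0.283
t 55.0 pos [0.5529 0.0452 0.1198] yaw -142.16 Ft [ 1.21  0.28 -5.57] Mt [-0.254  0.664 -0.273] gap 0.0077 j [ 4.350e-01  2.620e-01 -4.060e-01  1.000e-03 -9.010e-01 -1.346e+00]
shift cm [ 5.48 -6.45  0.08] turn [-0.04  0.11 20.84] j6 -77.1 yaw -142.16
```

Emit:
{"method": "move_arm", "body": {"targets": [0,0,0,0,0,0,-0.4,0,0,0,0,0,0,-0.4,0,0,-3.5,0,0,5,-0.4,2.7,-3.2,-3.5,0,0,13,-0.4,5.45,-6.4,-3.5,0,0,20.8,-0.4,5.45,-6.4,-3.5,0,0,20.8,-0.4,5.45,-6.4,0,0,0,20.8,-0.4,5.45,-6.4,0,0,0,20.8,-0.4,5.45,-6.4,0,0,0,20.8,-0.4]}}

```text
time_s: 56.12
tool_pos: [0.5489, -0.0384, 0.119]
ee_rot: [-0.466, 3.107, -0.001]
wrist_force: [-0.0, -0.2, 0.3]
finger_gap: 0.0258
```

```bash
python3 -c "
from h import *
stat();go((.5492,-.0394,.1190),-163.0)"
```

```text
t 56.12 pos [ 0.5489 -0.0384  0.119 ] yaw -162.93 Ft [ 0.07 -0.17 -0.34] Mt [-0.024 -0.026  0.014] gap 0.0258 j [ 0.287  0.257 -0.415  0.    -0.899 -1.56 ]
shift cm [ 0.01 -0.11  0.  ] turn [-0.02  0.01  0.07] j6 -89.4 yaw -162.93
```

Emit:
{"method": "move_arm", "body": {"targets": [0,-0.1,0,0,0,0,-1,0,-0.1,0,0,0,0,-1,0,-0.1,0,0,0,0,-1,0,-0.1,0,0,0,0,-1,0,-0.1,0,0,0,-7.5,-1,0,-0.1,0,0,0,-7.5,-1,0,-0.1,0,0,0,-2.5,-1,0,-0.1,0,0,0,-2.5,-1,0,-0.1,0,0,0,-2.5,-1]}}

```text
time_s: 57.25
tool_pos: [0.5496, -0.0394, 0.1196]
ee_rot: [-0.532, 3.094, -0.0]
wrist_force: [-0.3, 0.4, 5.3]
finger_gap: 0.0079
```

```bash
python3 m.py
```

```text
[-0.013 -0.059 -0.005] mean -0.026
t 57.35 pos [ 0.5496 -0.0395  0.1196] yaw -160.48 Ft [ 1.6   1.36 -6.5 ] Mt [-0.49   0.215 -0.005] gap 0.0082 j [ 0.284  0.256 -0.414  0.    -0.898 -1.514]
```

Emit:
{"method": "move_arm", "body": {"targets": [0,0,0,0,0,3,-1,0,0,0,0,0,3,-1,0,0,0,0,0,3,-1]}}

```text
time_s: 57.72
tool_pos: [0.5496, -0.0395, 0.1196]
ee_rot: [-0.452, 3.107, -0.0]
wrist_force: [-0.4, 0.1, 6.1]
finger_gap: 0.0078
```

```bash
python3 m.py;python3 -c "
from h import *
go((.4682,.0474,.1190),-175.6)"
```

```text
[-0.273 -0.262 -0.252] mean -0.262
t 57.83 pos [ 0.5496 -0.0395  0.1196] yaw -163.45 Ft [ 1.04  0.7  -6.85] Mt [-0.338  0.216 -0.252] gap 0.0076 j [ 2.840e-01  2.560e-01 -4.140e-01  1.000e-03 -8.980e-01 -1.566e+00]
shift cm [ 5.33 10.65  0.04] turn [-1.000e-02  1.300e-01  1.215e+01] j6 -89.8 yaw -163.45
```

Emit:
{"method": "move_arm", "body": {"targets": [0,0,0,0,0,0,-0.4,0,0,0,0,0,0,-0.4,0,0,-3.5,0,0,0,-0.4,1.8,3.5,-3.5,0,0,4,-0.4,3.6,7,-3.5,0,0,8,-0.4,5.3,10.6,-3.5,0,0,12.1,-0.4,5.3,10.6,-3.5,0,0,12.1,-0.4,5.3,10.6,0,0,0,12.1,-0.4,5.3,10.6,0,0,0,12.1,-0.4,5.3,10.6,0,0,0,12.1,-0.4]}}

```text
time_s: 59.08
tool_pos: [0.4684, 0.0466, 0.1189]
ee_rot: [-0.121, 3.139, -0.001]
wrist_force: [0.7, -0.1, -0.5]
finger_gap: 0.0254
```

```bash
python3 -c "
from h import *
stat();go((.4682,.0474,.1190),-175.6)"
```

```text
t 59.08 pos [0.4684 0.0466 0.1189] yaw -175.6 Ft [-0.71 -0.2   0.49] Mt [-0.052 -0.003 -0.004] gap 0.0254 j [ 5.190e-01  1.320e-01 -5.810e-01  1.000e-03 -8.590e-01 -2.014e+00]
shift cm [ 0.01  0.08 -0.01] turn [-0.03  0.    0.  ] j6 -115.4 yaw -175.6
```

Emit:
{"method": "move_arm", "body": {"targets": [0,0.08,0,0,0,0,-1,0,0.08,0,0,0,0,-1,0,0.08,0,0,0,0,-1,0,0.08,0,0,0,0,-1,0,0.08,0,0,0,-8,-1,0,0.08,0,0,0,-8,-1,0,0.08,0,0,0,-3,-1,0,0.08,0,0,0,-3,-1,0,0.08,0,0,0,-3,-1]}}

```text
time_s: 60.2
tool_pos: [0.4685, 0.0474, 0.1194]
ee_rot: [-0.203, 3.133, -0.001]
wrist_force: [0.9, -6.3, 6.7]
finger_gap: 0.008
```

```bash
python3 m.py
```

```text
[-0.127 -0.136 -0.115] mean -0.126
t 60.3 pos [0.4685 0.0474 0.1194] yaw -172.57 Ft [-0.09 -5.79 -7.57] Mt [ 1.806 -0.138 -0.115] gap 0.0078 j [ 5.210e-01  1.300e-01 -5.810e-01  1.000e-03 -8.580e-01 -1.963e+00]
```

Emit:
{"method": "move_arm", "body": {"targets": [0,0,0,0,0,3,-1,0,0,0,0,0,3,-1,0,0,0,0,0,3,-1]}}

```text
time_s: 60.68
tool_pos: [0.4685, 0.0474, 0.1193]
ee_rot: [-0.122, 3.138, -0.001]
wrist_force: [0.6, -5.8, 6.5]
finger_gap: 0.0081
```

```bash
python3 m.py
```

```text
[-0.248 -0.328 -0.362] mean -0.313
t 60.77 pos [0.4685 0.0474 0.1194] yaw -175.55 Ft [-0.25 -3.75 -5.9 ] Mt [ 1.9   -0.238 -0.362] gap 0.0078 j [ 5.210e-01  1.300e-01 -5.820e-01  2.000e-03 -8.580e-01 -2.015e+00]
```

Emit:
{"method": "move_arm", "body": {"targets": [0,0,0,0,0,-1,-1,0,0,0,0,0,-1,-1,0,0,0,0,0,-1,-0.4,0,0,0,0,0,-1,-0.3,0,0,-4,0,0,-1,-0.3,0,0,-9,0,0,-1,-0.3,0,0,-15,0,0,-1,-0.3,0,0,-18,0,0,-1,-0.3,0,0,-18,0,0,-1,-0.3]}}

```text
time_s: 61.9
tool_pos: [0.4687, 0.0484, 0.3008]
ee_rot: [-0.148, 3.133, 0.004]
wrist_force: [-0.5, -1.1, -0.5]
finger_gap: 0.0298
```

Run:
```python
from h import *
stat(); p=arm.camera_params('wrist'); im,d=save('wrist','w9'); save('side','s9')
P=wpts(p,d); hsv=cv2.cvtColor(im[:,:,::-1].copy(),cv2.COLOR_BGR2HSV)
m=(abs(P[...,2]-.098)<.006)&(np.hypot(P[...,0]-.508,P[...,1]-.004)<.08)&(hsv[...,1]<60)&(np.hypot(P[...,0]-.508,P[...,1]-.004)>.015)
Q=P[m]; A=np.c_[Q[:,:2]-[.508,.004],np.ones(len(Q))]; c=np.linalg.lstsq(A,Q[:,2],rcond=None)[0]; print(len(Q),c)
```

```text
t 61.9 pos [0.4687 0.0484 0.3008] yaw -174.58 Ft [ 0.61 -1.07  0.51] Mt [-0.046  0.003 -0.009] gap 0.0298 j [ 0.522 -0.029 -0.305  0.    -1.29  -1.998]
6314 [ 0.00465362 -0.00276444  0.09976419]
```

View pics/w9.png

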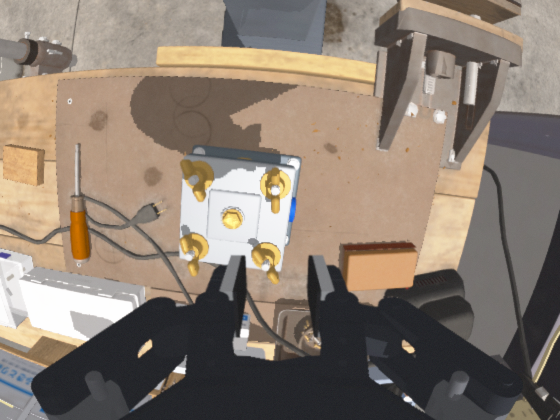

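```bash
python3 -c "
from h import *
print(arm.close_job())"
```

```text
the job is handed in; nothing more can be done
None
```

I tightened the four wing nuts crosswise (1, 3, 2, 4) and handed the job in at about 62 s. I think it meets the end conditions, but nut force can't be measured directly, and I did not get a verdict.

**Round 1:** each nut got 29°, about 1.6 mm of travel.

**Round 2:** each nut got a further 22°. I then turned each in 3–6° steps until the torque climbed off the gasket level.

**Snugness:** I checked each nut last with a 3° turn, then held still. All four readings fall within the 0.15–0.35 Nm snug band:

| Nut | Torque at last check (Nm) |
|---|---|
| 1 | 0.28 |
| 2 | 0.31 |
| 3 | 0.21 |
| 4 | 0.26 |

- **Nut 2:** after its reading I backed it off 1° to even it out and did not measure it again.
- **Estimated force:** from the turn angles I put the nuts at roughly 20–40 N each.

**Cover:** the last wrist picture shows the cover about 2.5 mm lower than at the start, so its underside is about 5.3 mm above the rim. It measured level to about 0.005 rad. In that picture the sanding block, offcut and screwdriver appear to lie where they were, and the arm is well clear.

**Checks that disagreed:** the torque reading depended on how the turn was made.
- **Immediate back-and-forth turns of 5–6°:** these gave only 0.07–0.11 Nm on nuts 1, 3 and 4, which is below the snug band.
- **A 1° nudge on nut 1:** this gave about 0.43–0.46 Nm, above the band. I loosened nut 1 and set it again after that.

I relied on the settled 3° turn together with the angles.

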